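# Rock the emptied parts tins and flag those with a part left inside

### The arm

A 6-joint arm with a two-finger parallel gripper is mounted at the origin on the work surface. World frame = base frame: x ahead of the robot, y to its left, z up, the work surface at z = 0. Lengths are in m, angles in rad, forces in N, time in s.
With the tool pointing down it reaches from about 0.375 to 0.925 m from the base axis. Payload 5.7 kg.
Tool frame: the origin (TCP) lies at the very end of the fingers, on their centre line; the grasp point (between the pads) lies 19 mm behind it; x points along the fingers, z is the direction in which the jaws open and shut, and the axes are right-handed (so a half turn about x gives the same grasp; the last joint's range is limited). The gripper opens to 85 mm and grips with 20 to 120 N. Pads are 22 mm wide; open, the fingers measure 114 mm over their backs; the gripper's body (76 mm by 85 mm) begins 54 mm behind the grasp point. The pads swing forward as they close: fully open they stand 13 mm farther back than shut.
Start: joints at [-1.441, 0.359, 1.51, -0, 1.272, -0.115], TCP at [0.145, -0.582, 0.231] pointing down, gripper open.
Joint ranges: [-2.97, 2.97], [-1.01, 2.36], [0.21, 2.38], [-0.96, 4.11], [0.2, 2.71], [-2.98, 2.98]. Speed limits (rad/s): [2.39, 2.39, 3.14, 3.14, 3.14, 3.14].

### API

Orientations are given as a unit quaternion [w, x, y, z].
In Python, from bench import env gives the robot as it stands. The module is installed in compiled form; this text tells all that it offers.
- The arm moves only by the tool step_arm, never from a script. Its argument "plan" is a list of rows, each a list of 7 numbers: the opening, from -1 (shut) to 1 (fully open), then the shift along the tool's x, y, z in mm, then the turn, a rotation vector about the tool's x, y, z in degrees. A call has 1 to 20 rows; each row is the pose to reach, as a shift and turn from the pose commanded when the call began, along the tool's axes at that moment; what a row does not reach only later rows make up. A row lasts 1/8 s, in which the tool goes at most 62.5 mm and 10.7 degrees, less where a joint would pass 70% of its speed; a pose out of reach is approached as far as the arm can. A call with a gripper value outside its range is refused whole. The fingers move at their own pace and stop on an object; "grip_force" is the grip in N (left out, the last holds). Time passes only in rows, so rows that repeat a pose let the fingers close. It gives the time, the measured TCP pose, the force and the opening at its end, in the units of the state.
- env.get_obs(): the state, without advancing time (a new reading comes with each control period).
- env.grab_frame(name): name is "scene" or "top" or "wrist"; returns (picture, depth): 480x640x3 uint8, red, green, blue; 480x640 float32, m along the optical axis (not along the pixel's ray), 0 where there is no reading.
- env.camera_model(name): a dict with "fovy" (degrees; the focal length in pixels is half the picture's height over the tangent of half this angle, whatever the lens; pixels are square), "cx", "cy" (the principal point, pixels), "world_from_camera" (4x4, takes a point from camera to world coordinates). Camera axes: x right, y down, z forward; pixel columns grow to the right and rows downward; lengths in m; the calibration is good to about 2 mm. A picture is of the moment at which its call begins: read the wrist's pose just before it. camera_model takes no time and is no camera call; for the wrist camera it gives the pose at the moment of the call.
- env.close_job(): hands the job in, once; it reports no verdict.
The state is a dict: "t": time; "joint_pos": joint angles; "qvel": joint speeds; "joint_efforts": joint torques, N m; "position": TCP position; "eef_rot": TCP orientation; "contact_force": force on the tool from outside, world axes, zero at the start; "moment": the same for the moment, N m; "finger_gap": opening from 0.0 (shut) to 1.0 (fully open).
Only numpy, scipy, OpenCV 4.12 (cv2) and the standard library are available. Lean on these libraries where they do the work, as an engineer would, in place of code of your own. Each camera call takes 0.05 s, during which the arm holds its last target.

### The job

The three closed parts tins on their rocker stands should have been emptied: check each one, from the robot's left to its right, by pressing its yellow nose right down and letting it come back level, twice, and feel whether a heavy steel ball is still rolling about inside. Move the jar that jams one nose out from under it, standing it upright on the bench clear of all the noses, and push the red flag fully over (away from the robot) at every tin that still holds a ball, leaving the flags of the empty tins as they are. Do not disturb the bottle, cans and wrench round about, and leave all the tins level.

Things in the scene. Friction and masses are not known exactly. Their poses are not given: they have to be found in the camera images.
- station_left: left rocker stand, fixed to the bench (left = +y). Origin: underside centre; x runs from the tin's nose to its tail, away from the robot. Base 170x116x12 mm. Green cheeks (outer faces y +-54, 36 long, top z 107) hold a level pivot along y at x 0, z 85 mm. On it a closed opaque tin 140(x)x80x64 mm, centred on the pivot; grey tail weight behind, yellow nose plate in front.
- nose_left (a point): where to press: middle of the top of the left tin's yellow nose plate (48 long in x, 40 wide, 6 thick, tip at x -118 mm). Moves with the tin: level tin: x -103, y 0, z 115 mm in the stand's frame; tin 0.47 rad down: x -105, z 65 mm. Tin's front face: x -70 mm, its top edge comes to x -77 when down.
- tin_left (a joint): left tin's tilt, rad: 0 level (spring-held), 0.52 nose fully down (stop); springs back when let go. One or two of the three tins hide a loose 54 mm steel ball (0.56-0.68 kg) that rolls to the lowered nose. Slow push at the nose: empty 3.3 to 4.5 N held at 0.47 rad; with a ball 1.7 to 2.6 N. 3.0 N divides them (change from free air).
- flag_left (a joint): left stand's red flag, rad: 0 to 0.15 at start, leaning to the robot = empty; 0.9 (stop) leaning away = ball inside. Hinge along y at x -50, y -85 (right of the tin), z 40 mm in the stand's frame; leans 0.45 rad to -x at 0, 0.45 rad to +x at 0.9. Stays where left; 1 to 1.5 N moves it.
- paddle_left (a point): centre of the left flag's red paddle (34 wide in y, 42 tall, 6 mm thick), 57 mm from its hinge; the paddle spans 36 to 78 mm from the hinge
- station_middle: middle rocker stand, fixed to the bench (left = +y). Origin: underside centre; x runs from the tin's nose to its tail, away from the robot. Base 170x116x12 mm. Green cheeks (outer faces y +-54, 36 long, top z 107) hold a level pivot along y at x 0, z 85 mm. On it a closed opaque tin 140(x)x80x64 mm, centred on the pivot; grey tail weight behind, yellow nose plate in front.
- nose_middle (a point): where to press: middle of the top of the middle tin's yellow nose plate (48 long in x, 40 wide, 6 thick, tip at x -118 mm). Moves with the tin: level tin: x -103, y 0, z 115 mm in the stand's frame; tin 0.47 rad down: x -105, z 65 mm. Tin's front face: x -70 mm, its top edge comes to x -77 when down.
- tin_middle (a joint): middle tin's tilt, rad: 0 level (spring-held), 0.52 nose fully down (stop); springs back when let go. One or two of the three tins hide a loose 54 mm steel ball (0.56-0.68 kg) that rolls to the lowered nose. Slow push at the nose: empty 3.3 to 4.5 N held at 0.47 rad; with a ball 1.7 to 2.6 N. 3.0 N divides them (change from free air).
- flag_middle (a joint): middle stand's red flag, rad: 0 to 0.15 at start, leaning to the robot = empty; 0.9 (stop) leaning away = ball inside. Hinge along y at x -50, y -85 (right of the tin), z 40 mm in the stand's frame; leans 0.45 rad to -x at 0, 0.45 rad to +x at 0.9. Stays where left; 1 to 1.5 N moves it.
- paddle_middle (a point): centre of the middle flag's red paddle (34 wide in y, 42 tall, 6 mm thick), 57 mm from its hinge; the paddle spans 36 to 78 mm from the hinge
- station_right: right rocker stand, fixed to the bench (left = +y). Origin: underside centre; x runs from the tin's nose to its tail, away from the robot. Base 170x116x12 mm. Green cheeks (outer faces y +-54, 36 long, top z 107) hold a level pivot along y at x 0, z 85 mm. On it a closed opaque tin 140(x)x80x64 mm, centred on the pivot; grey tail weight behind, yellow nose plate in front.
- nose_right (a point): where to press: middle of the top of the right tin's yellow nose plate (48 long in x, 40 wide, 6 thick, tip at x -118 mm). Moves with the tin: level tin: x -103, y 0, z 115 mm in the stand's frame; tin 0.47 rad down: x -105, z 65 mm. Tin's front face: x -70 mm, its top edge comes to x -77 when down.
- tin_right (a joint): right tin's tilt, rad: 0 level (spring-held), 0.52 nose fully down (stop); springs back when let go. One or two of the three tins hide a loose 54 mm steel ball (0.56-0.68 kg) that rolls to the lowered nose. Slow push at the nose: empty 3.3 to 4.5 N held at 0.47 rad; with a ball 1.7 to 2.6 N. 3.0 N divides them (change from free air).
- flag_right (a joint): right stand's red flag, rad: 0 to 0.15 at start, leaning to the robot = empty; 0.9 (stop) leaning away = ball inside. Hinge along y at x -50, y -85 (right of the tin), z 40 mm in the stand's frame; leans 0.45 rad to -x at 0, 0.45 rad to +x at 0.9. Stays where left; 1 to 1.5 N moves it.
- paddle_right (a point): centre of the right flag's red paddle (34 wide in y, 42 tall, 6 mm thick), 57 mm from its hinge; the paddle spans 36 to 78 mm from the hinge
- jar: loose white plastic jar with orange cap, 60 mm diameter, 75 mm tall, 0.18 to 0.35 kg; origin: centre of its underside. It stands under the front of one tin's nose plate, its centre about 125 mm in front of that stand's pivot, so that the nose jams on it at about 0.3 rad; the plate is 34 mm above its cap when level and overlaps it by about 23 mm.
- oil: bystander: grey oil bottle, 50 mm diameter, 150 mm tall, standing; origin centre of underside
- spray: bystander: spray can, 50 mm diameter, 145 mm tall, standing; origin centre of underside
- drum: bystander: tall closed tin can, 60 mm diameter, 120 mm tall, standing behind the row; origin centre of underside
- wrench: bystander: open-ended wrench, 130 mm long (its x), heads 38 mm wide, 8 mm thick, lying on the bench nearest the robot; origin under its middle
Mind the look-alikes: they are no part of the job. What is shaped like the jar but black or green is not meant.

How it is judged:
By the outcome, as a careful person would: the job done as asked, in the order asked, and still so for the second after the job is handed in, with the robot touching nothing.
It also fails if it takes over 72 s, if anything falls off the work surface, if the arm or the gripper's body presses on something with over 40 N, if the wrist force passes 120 N, or if a joint passes its speed limit or range.

## Working session

There is one attempt and no reset: what is moved stays moved. The work goes in short steps, Python scripts to look and compute and a tool call to move; the robot and the scene stay as the last step left them, time stands still between calls to the robot, and variables do not carry over. Pictures are saved under pics/ and viewed, and the job is handed in when it is done.

Besides the shell and the picture viewer there is one more tool, called after "Emit:" as name(argument=value, ...), one argument or row to a line, values as JSON. step_arm: Moves the arm, as the interface text tells. Its arguments: {"type":"object","properties":{"plan":{"type":"array","items":{"type":"array","items":{"type":"number"}}},"grip_force":{"type":"number"}},"required":["plan"]}

```bash
mkdir -p pics; python3 - <<'E'
from bench import env
import cv2,json,numpy as np
o=env.get_obs()
for k,v in o.items(): print(k,np.round(v,4))
for n in ["scene","top"]:
    p,d=env.grab_frame(n); cv2.imwrite(f"pics/{n}0.png",p[:,:,::-1]); np.save(f"pics/{n}0d.npy",d)
    m=env.camera_model(n); print(n,m["fovy"],m["cx"],m["cy"],np.round(m["world_from_camera"],4).tolist())
E
```

```text
t 0.0
joint_pos [-1.4411  0.3595  1.5114  0.      1.2725 -0.1151]
qvel [-0.0013  0.0002 -0.0003  0.      0.0013 -0.0001]
joint_efforts [ 1.00000e-03 -5.27628e+01 -2.78617e+01  0.00000e+00  1.33000e-02
  0.00000e+00]
position [ 0.1453 -0.5814  0.2304]
eef_rot [ 0.5568  0.4357  0.5578 -0.4347]
contact_force [ 0.3442 -0.2612 -0.7396]
moment [-0.0127  0.0217 -0.0124]
finger_gap 1.0006
scene 47.7637297051841 322.45375944493463 238.78943968036566 [[-0.6403, 0.397, -0.6576, 1.3132], [0.768, 0.3419, -0.5415, 0.643], [0.0099, -0.8518, -0.5238, 0.7114], [0.0, 0.0, 0.0, 1.0]]
top 56.27679186391081 312.7781258779223 238.78411641873834 [[-0.0168, -0.9958, 0.0903, 0.4842], [-0.9997, 0.0154, -0.0169, 0.0223], [0.0154, -0.0906, -0.9958, 1.0935], [0.0, 0.0, 0.0, 1.0]]
```

View pics/scene0.png

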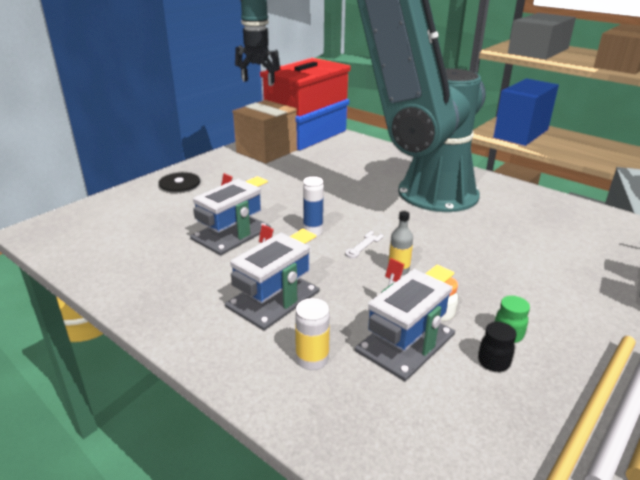

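View pics/top0.png

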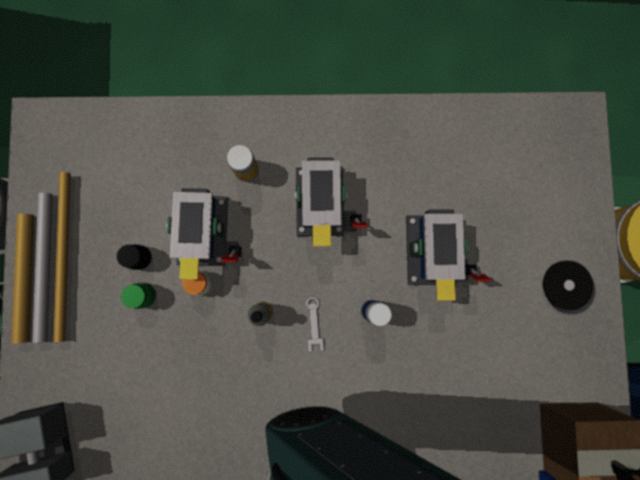

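```bash
cat > h.py <<'E'
import numpy as np,cv2
from bench import env
from scipy.spatial.transform import Rotation as R
def ray(n,px,z,m=None):
    m=m or env.camera_model(n); f=240/np.tan(np.radians(m["fovy"]/2)); T=m["world_from_camera"]
    px=np.atleast_2d(px).astype(float)
    d=np.c_[(px[:,0]-m["cx"])/f,(px[:,1]-m["cy"])/f,np.ones(len(px))]@T[:3,:3].T
    o=T[:3,3]; return o+d*((z-o[2])/d[:,2])[:,None]
def proj(n,P,m=None):
    m=m or env.camera_model(n); f=240/np.tan(np.radians(m["fovy"]/2)); T=m["world_from_camera"]
    q=(np.atleast_2d(P)-T[:3,3])@T[:3,:3]; return np.c_[q[:,0]/q[:,2]*f+m["cx"],q[:,1]/q[:,2]*f+m["cy"]]
def rotm(o): 
    w,x,y,z=o["eef_rot"]; return R.from_quat([x,y,z,w])
def shift(p,o=None):
    o=o or env.get_obs(); return rotm(o).inv().apply(np.array(p)-o["position"])*1000
E
python3 - <<'E'
from h import *
p=cv2.imread("pics/top0.png"); hsv=cv2.cvtColor(p,cv2.COLOR_BGR2HSV)
def blobs(mask,amin=60):
    mask=cv2.morphologyEx(mask.astype(np.uint8)*255,cv2.MORPH_OPEN,np.ones((2,2)))
    cs,_=cv2.findContours(mask,cv2.RETR_EXTERNAL,cv2.CHAIN_APPROX_NONE)
    return [c for c in cs if cv2.contourArea(c)>amin]
H,S,V=cv2.split(hsv)
def show(name,mask,z,amin=60):
    for c in blobs(mask,amin):
        r=cv2.minAreaRect(c); w=ray("top",c[:,0,:],z)[:,:2]
        rw=cv2.minAreaRect((w*1000).astype(np.float32))
        print(name,np.round(r[0]),cv2.contourArea(c),"world",np.round(rw[0],1),np.round(rw[1],1),round(rw[2],1))
show("yellow",(H>22)&(H<34)&(S>150)&(V>120),.115)
show("orange",(H>5)&(H<18)&(S>180)&(V>120),.075,100)
show("green",(H>45)&(H<70)&(S>150)&(V>80),.075,100)
show("red",((H<4)|(H>174))&(S>150)&(V>80),.09,20)
show("lid",(S<40)&(V>150),.117,200)
E
python3 - <<'E'
import cv2
p=cv2.imread("pics/top0.png")
a=cv2.resize(p[120:360,100:340],None,fx=2.4,fy=2.4,interpolation=2); cv2.imwrite("pics/crop1.png",a)
s=cv2.imread("pics/scene0.png"); cv2.imwrite("pics/crop2.png",cv2.resize(s[200:400,340:560],None,fx=3,fy=3,interpolation=2))
E
```

```text
yellow [446. 290.] 315.5 world [ 455.5 -283.4] [37.9 41.1] 89.0
yellow [190. 270.] 317.5 world [510.3 274. ] [41.8 36.7] 0.4
yellow [322. 236.] 315.5 world [577.7 -15.8] [37.4 41.8] 89.1
yellow [634. 236.] 413.0 world [ 568.3 -705. ] [ 24.6 127.2] 85.2
orange [195. 287.] 204.0 world [471.8 271.8] [45.1 26.8] 89.0
green [134. 298.] 181.5 world [449.7 406.2] [42.3 40. ] 89.0
red [484. 281.] 20.5 world [ 474.3 -377.8] [29.4  4.5] 89.0
lid [380. 315.] 329.0 world [ 405.5 -137.6] [45.5 42.7] 88.9
lid [191. 226.] 2192.5 world [605.2 271.4] [ 79.9 139.9] 87.8
lid [240. 158.] 403.5 world [755. 165.] [50.9 49.8] 89.3
```

View pics/crop1.png

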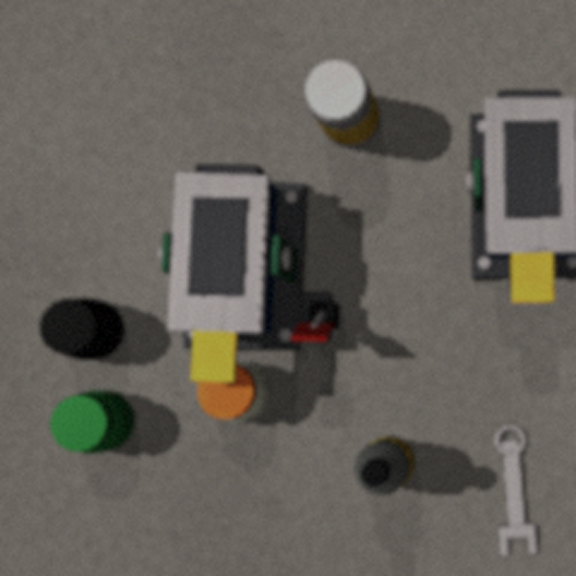

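View pics/crop2.png

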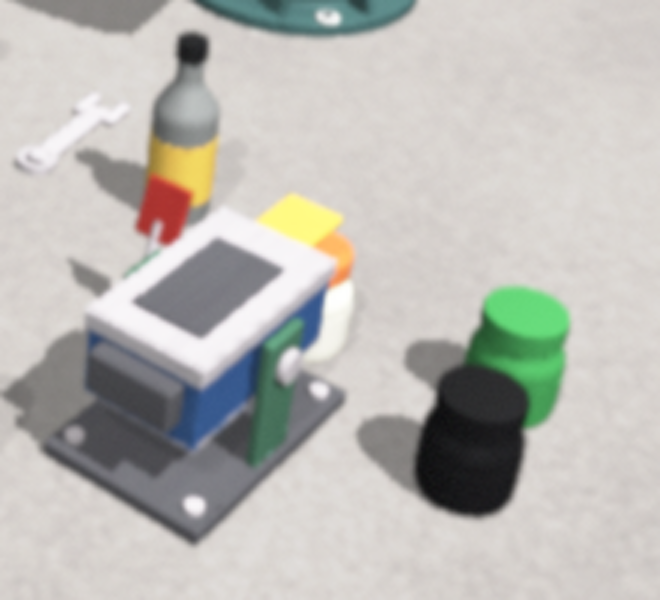

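```bash
python3 - <<'E'
from h import *
p=cv2.imread("pics/top0.png"); hsv=cv2.cvtColor(p,cv2.COLOR_BGR2HSV)
H,S,V=cv2.split(hsv)
ye={"L":(510.3,274.0),"M":(577.7,-15.8),"R":(455.5,-283.4)}
roi={"L":(165,185,217,262),"M":(297,155,347,228),"R":(420,205,470,285)}
for k,(a,b,c,d) in roi.items():
    g=V[b:d,a:c]; print(k,g.min(),g.max(),np.percentile(g,[25,50,75]))
    t=np.percentile(g,90)*0.8
    m=(((V>t)&(S<50))*255).astype(np.uint8); z=np.zeros_like(m); z[b:d,a:c]=m[b:d,a:c]
    m=cv2.morphologyEx(z,cv2.MORPH_OPEN,np.ones((3,3)))
    cs,_=cv2.findContours(m,cv2.RETR_EXTERNAL,cv2.CHAIN_APPROX_NONE); cc=max(cs,key=cv2.contourArea)
    w=ray("top",cc[:,0,:],.117)[:,:2]; r=cv2.minAreaRect((w*1000).astype(np.float32))
    v=np.array(r[0])-ye[k]; print(np.round(r[0],1),np.round(r[1],1),round(r[2],2),"yaw from nose",round(np.degrees(np.arctan2(v[1],v[0])),2),np.linalg.norm(v))
# scene camera yellow
p=cv2.imread("pics/scene0.png"); H,S,V=cv2.split(cv2.cvtColor(p,cv2.COLOR_BGR2HSV))
m=(((H>22)&(H<34)&(S>150)&(V>150))*255).astype(np.uint8)
cs,_=cv2.findContours(m,cv2.RETR_EXTERNAL,cv2.CHAIN_APPROX_NONE)
for c in cs:
    if cv2.contourArea(c)>40:
        w=ray("scene",c[:,0,:],.115)[:,:2]; r=cv2.minAreaRect((w*1000).astype(np.float32)); print("scene",c.mean(0),np.round(r[0],1),np.round(r[1],1),round(r[2],1))
d=np.load("pics/top0d.npy"); 
for n,(u,v) in dict(orange=(195,287),oil=(260,313),spray=(379,315),lid=(191,226)).items(): print(n,d[v,u])
E
```

```text
L 12 174 [ 61. 111. 155.]
[607.9 273.5] [ 83.4 143.3] 87.66 yaw from nose -0.27 97.64875201066761
M 16 174 [ 56.  103.5 146. ]
[676.7 -11.2] [ 86.6 143.3] 89.15 yaw from nose 2.69 99.0943298876955
R 0 173 [ 54.   102.   142.25]
[ 554.  -281.9] [ 82.9 143.1] 88.93 yaw from nose 0.86 98.5468295758976
scene [[315.4875 346.5125]] [821.7 226.7] [57.3 34. ] 40.4
scene [[404.26666667 256.75555556]] [514.  194.5] [59.4 22.2] 32.1
orange 1.0099301
oil 0.93836284
spray 0.93979514
lid 0.9770772
```

```bash
python3 - <<'E'
from h import *
p=cv2.imread("pics/top0.png"); hsv=cv2.cvtColor(p,cv2.COLOR_BGR2HSV)
V=hsv[:,:,2]
ye={"L":(510.3,274.0),"M":(577.7,-15.8),"R":(455.5,-283.4)}
seed={"L":(191,226),"M":(321,190),"R":(445,245)}
for k,(u,v) in seed.items():
    m=((V<110)*255).astype(np.uint8); z=np.zeros_like(m); z[v-25:v+26,u-15:u+16]=m[v-25:v+26,u-15:u+16]
    n,l,s,c=cv2.connectedComponentsWithStats(z); ll=l[v,u]; mk=(l==ll).astype(np.uint8)
    print(k,s[ll],c[ll])
    ys,xs=np.nonzero(mk); w=ray("top",np.c_[xs,ys],.117)[:,:2]*1000
    r=cv2.minAreaRect(w.astype(np.float32)); 
    C=np.cov(w.T); e=np.linalg.eigh(C)[1][:,1]; e*=np.sign(e[0])
    cen=w.mean(0); vv=cen-ye[k]
    print("panel centre",np.round(cen,1),"pca yaw",round(np.degrees(np.arctan2(e[1],e[0])),2),"rect",np.round(r[1],1),round(r[2],2),"nose yaw",round(np.degrees(np.arctan2(vv[1],vv[0])),2),np.linalg.norm(vv))
p=cv2.imread("pics/scene0.png"); H,S,V=cv2.split(cv2.cvtColor(p,cv2.COLOR_BGR2HSV))
m=(((H>22)&(H<36)&(S>120)&(V>100))*255).astype(np.uint8)
cs,_=cv2.findContours(m,cv2.RETR_EXTERNAL,cv2.CHAIN_APPROX_NONE)
for c in cs:
    if cv2.contourArea(c)>30:
        w=ray("scene",c[:,0,:],.115)[:,:2]; r=cv2.minAreaRect((w*1000).astype(np.float32)); print("scene",c.mean(0),np.round(r[0],1),np.round(r[1],1),round(r[2],1))
a=cv2.imread("pics/top0.png")[140:310,280:500]; cv2.imwrite("pics/crop3.png",cv2.resize(a,None,fx=3,fy=3,interpolation=2))
E
```

```text
L [178 202  26  42 958] [190.64196242 222.16492693]
panel centre [613.4 271.8] pca yaw -2.1 rect [51.3 90.3] 87.6 nose yaw -1.25 103.07933183834142
M [310 170  24  41 952] [321.16386555 190.17752101]
panel centre [680.3 -14.6] pca yaw 0.05 rect [50.7 89.7] 89.07 nose yaw 0.65 102.57171378932809
R [433 223  24  42 957] [444.57157785 243.830721  ]
panel centre [ 557.2 -283.2] pca yaw -0.42 rect [51.2 90.2] 89.07 nose yaw 0.14 101.74505661026663
scene [[316.09411765 345.87058824]] [819.8 224.4] [68.5 34. ] 36.5
scene [[440.29166667 273.58333333]] [514.4 278.5] [37.8 31.5] 84.3
scene [[405.06 256.12]] [509.8 192.2] [68.3 25.1] 28.2
scene [[303.76190476 235.66666667]] [579.5 -13.3] [40.8 32.5] 87.6
scene [[257.24137931 181.37931034]] [ 459.2 -276.2] [25.4 32.3] 0.0
```

View pics/crop3.png

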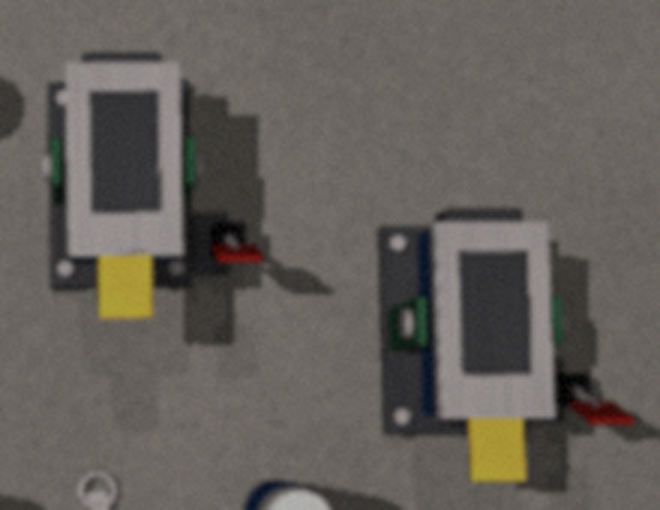

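```bash
python3 - <<'E'
from h import *
print("oil",ray("top",[260,313],.15),"spray",ray("top",[380,315],.145),"wr",ray("top",[[313,302],[316,346]],.004))
print("orange front",ray("top",[[195,294],[184,284],[207,284]],.075))
print("green/black",ray("top",[[134,298],[130,257]],.075))
o=env.get_obs(); r=rotm(o); print(np.round(r.as_matrix(),3))
def rv(x,z):
    x=np.array(x)/np.linalg.norm(x); z=np.array(z)-np.dot(z,x)*x; z/=np.linalg.norm(z)
    t=R.from_matrix(np.c_[x,np.cross(z,x),z]); return np.degrees((r.inv()*t).as_rotvec())
print("down jaws y", rv([0,0,-1],[0,1,0]), rv([0,0,-1],[0,-1,0]))
for w in ([.44,-.22,.25],[.45,.05,.25],[.40,.22,.25],[.44,.26,.2]): print(w,np.round(shift(w,o)))
E
```

```text
oil [[0.41672673 0.11844899 0.15      ]] spray [[ 0.40771857 -0.13197083  0.145     ]] wr [[4.30203931e-01 5.81508702e-03 4.00000000e-03]
 [3.25984429e-01 4.11240276e-04 4.00000000e-03]]
orange front [[0.45618087 0.27149288 0.075     ]
 [0.47894301 0.29628178 0.075     ]
 [0.47806847 0.24475009 0.075     ]]
green/black [[0.449641   0.40743459 0.075     ]
 [0.54164716 0.41815619 0.075     ]]
[[-0.     0.97   0.242]
 [ 0.002  0.242 -0.97 ]
 [-1.     0.    -0.002]]
down jaws y [-1.65973469e+02 -3.59291348e-03 -1.39832849e-01] [ 1.40264741e+01 -9.60608603e-02  2.46822089e-03]
[0.44, -0.22, 0.25] [ -19.  374. -279.]
[0.45, 0.05, 0.25] [ -18.  449. -539.]
[0.4, 0.22, 0.25] [ -18.  441. -716.]
[0.44, 0.26, 0.2] [  32.  490. -745.]
```

Emit:
step_arm(
  plan=[
    [1, -19, 374, -279, 7, 0, 0],
    [1, -19, 374, -279, 14, 0, 0],
    [1, -19, 374, -279, 14, 0, 0],
    [1, -19, 374, -279, 14, 0, 0],
    [1, -19, 374, -279, 14, 0, 0],
    [1, -19, 374, -279, 14, 0, 0],
    [1, -19, 374, -279, 14, 0, 0],
    [1, -18, 449, -539, 14, 0, 0],
    [1, -18, 449, -539, 14, 0, 0],
    [1, -18, 449, -539, 14, 0, 0],
    [1, -18, 449, -539, 14, 0, 0],
    [1, -18, 441, -716, 14, 0, 0],
    [1, -18, 441, -716, 14, 0, 0],
    [1, -18, 441, -716, 14, 0, 0],
    [1, -18, 441, -716, 14, 0, 0],
  ],
)

```text
t: 1.98
position: [0.3983, 0.222, 0.2492]
eef_rot: [0.5, 0.499, 0.501, -0.499]
contact_force: [-0.4, -0.0, 0.1]
finger_gap: 1.0
```

```bash
cat >> h.py <<'E'
def tgt(x,z):
    x=np.array(x,float)/np.linalg.norm(x); z=np.array(z,float)-np.dot(z,x)*x; z/=np.linalg.norm(z)
    return R.from_matrix(np.c_[x,np.cross(z,x),z])
def row(p,t=None,o=None):
    o=o or env.get_obs(); r=rotm(o); s=shift(p,o)
    v=np.zeros(3) if t is None else np.degrees((r.inv()*t).as_rotvec())
    return np.round(np.r_[s,v],1).tolist()
E
python3 - <<'E'
from h import *
o=env.get_obs(); print(np.round(o["joint_pos"],3), o["t"])
psi=np.radians(12); th=np.radians(45)
x=np.array([np.cos(th)*np.cos(psi),np.cos(th)*np.sin(psi),-np.sin(th)]); z=[np.sin(psi),-np.cos(psi),0]
t=tgt(x,z); g=np.array([.482,.271,.032])+x*.019
print("grasp tcp",g)
for b in (.10,.07,0): print(b,row(g-x*b,t,o), g-x*b)
E
```

```text
[3.560e-01 1.310e-01 1.780e+00 1.000e-03 1.231e+00 1.924e+00] 1.975
grasp tcp [0.49514144 0.2737933  0.01856497]
0.1 [159.9, 27.8, -36.9, -11.2, 4.6, 44.9] [0.42597596 0.25909172 0.08927565]
0.07 [181.1, 48.6, -41.2, -11.2, 4.6, 44.9] [0.44672561 0.2635022  0.06806245]
0 [230.6, 97.1, -51.4, -11.2, 4.6, 44.9] [0.49514144 0.2737933  0.01856497]
```

Emit:
step_arm(
  plan=[
    [1, 20, 10, -15, -2, 1, 9],
    [1, 40, 14, -25, -4, 2, 18],
    [1, 60, 20, -30, -7, 3, 27],
    [1, 80, 22, -34, -9, 4, 36],
    [1, 100, 28, -37, -11.2, 4.6, 44.9],
    [1, 120, 28, -37, -11.2, 4.6, 44.9],
    [1, 120, 28, -37, -11.2, 4.6, 44.9],
  ],
)

```text
t: 2.85
position: [0.408, 0.2897, 0.1771]
eef_rot: [0.604, 0.647, 0.388, -0.257]
contact_force: [-0.2, -0.5, 0.1]
finger_gap: 0.996
```

```bash
python3 - <<'E'
from h import *
o=env.get_obs(); print(np.round(o["joint_pos"],3),np.round(o["qvel"],2), o["t"]); print(np.round(rotm(o).as_matrix(),3))
E
```

```text
[ 0.6    0.128  2.278 -0.962  0.197  2.979] [-0.03 -0.02 -0.06 -0.04 -0.06  0.06] 2.85
[[ 0.566  0.813  0.136]
 [ 0.192  0.03  -0.981]
 [-0.802  0.581 -0.139]]
```

```bash
python3 - <<'E'
from h import *
o=env.get_obs(); t=tgt([0,0,-1],[0,-1,0])
for p in ([.42,.26,.22],[.482,.272,.2]): print(row(p,t,o))
E
```

```text
[-33.3, 33.7, 24.8, 5.1, -10.2, -35.3]
[20.1, 72.9, 24.2, 5.1, -10.2, -35.3]
```

Emit:
step_arm(
  plan=[
    [1, -15, 10, 8, 1.3, -2.5, -9],
    [1, -25, 20, 15, 2.6, -5, -18],
    [1, -33, 34, 25, 3.9, -7.6, -27],
    [1, 0, 60, 25, 5.1, -10.2, -35.3],
    [1, 20, 73, 24, 5.1, -10.2, -35.3],
    [1, 20, 73, 24, 5.1, -10.2, -35.3],
    [1, 20, 73, 24, 5.1, -10.2, -35.3],
  ],
)

```text
t: 3.72
position: [0.4845, 0.2733, 0.202]
eef_rot: [0.5, 0.502, 0.499, -0.499]
contact_force: [-0.1, 0.4, 0.2]
finger_gap: 0.995
```

```bash
python3 - <<'E'
from h import *
o=env.get_obs(); print(np.round(o["joint_pos"],3),o["position"], o["t"],np.round(o["contact_force"],2)); print(np.round(rotm(o).as_matrix(),3))
m=env.camera_model("wrist"); p,d=env.grab_frame("wrist"); cv2.imwrite("pics/w1.png",p[:,:,::-1]); np.savez("pics/w1.npz",T=m["world_from_camera"],f=m["fovy"],c=(m["cx"],m["cy"]),d=d)
print(np.round(m["world_from_camera"],3),m["fovy"])
E
```

```text
[3.890e-01 3.230e-01 1.646e+00 1.000e-03 1.168e+00 1.961e+00] [0.48454797 0.27328589 0.20204301] 3.725 [-0.11  0.43  0.21]
[[ 0.004  1.    -0.001]
 [ 0.002 -0.001 -1.   ]
 [-1.     0.004 -0.002]]
[[-0.003 -0.966 -0.26   0.55 ]
 [-1.     0.002  0.003  0.274]
 [-0.003  0.26  -0.966  0.344]
 [ 0.     0.     0.     1.   ]] 61.434471522658605
```

View pics/w1.png

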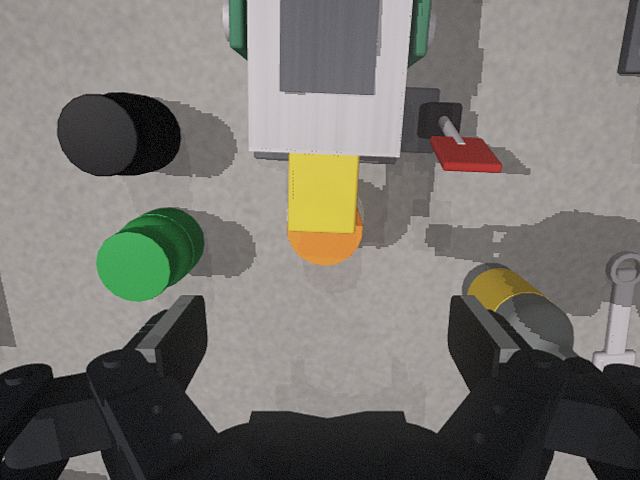

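```bash
python3 - <<'E'
from h import *
a=np.load("pics/w1.npz"); m=dict(world_from_camera=a["T"],fovy=float(a["f"]),cx=a["c"][0],cy=a["c"][1])
p=cv2.imread("pics/w1.png"); H,S,V=cv2.split(cv2.cvtColor(p,cv2.COLOR_BGR2HSV))
def big(mask):
    cs,_=cv2.findContours((mask*255).astype(np.uint8),cv2.RETR_EXTERNAL,cv2.CHAIN_APPROX_NONE); return max(cs,key=cv2.contourArea)[:,0,:]
y=big((H>22)&(H<34)&(S>150)&(V>120)); y=y[y[:,1]<300]
w=ray("wrist",y,.115,m)[:,:2]*1000; r=cv2.minAreaRect(w.astype(np.float32)); print("nose",r)
print("tip x",w[:,0].min(),"y",w[:,1].min(),w[:,1].max())
og=big((H>5)&(H<18)&(S>180)&(V>120)); w=ray("wrist",og,.075,m)[:,:2]*1000
lo=w[w[:,0]<r[0][0]-30] 
# circle fit on outer arc: per column lowest row
cols=np.unique(og[:,0]); pts=np.array([[c,og[og[:,0]==c][:,1].max()] for c in cols]); w=ray("wrist",pts,.075,m)[:,:2]*1000
A=np.c_[2*w,np.ones(len(w))]; s=np.linalg.lstsq(A,(w**2).sum(1),rcond=None)[0]; print("cap c",s[:2],"r",np.sqrt(s[2]+s[:2]@s[:2]), len(w))
rd=big(((H<5)|(H>174))&(S>150)&(V>80)); w=ray("wrist",rd,.095,m)[:,:2]*1000; print("red",cv2.minAreaRect(w.astype(np.float32)))
L=[(255,60),(250,150)]; L2=[(407,60),(404,150)]
w=ray("wrist",[(248.5,40),(249.5,145),(410.5,40),(404,145)],.117,m)*1000; print(w)
E
```

```text
nose ((511.9017333984375, 277.6892395019531), (38.87272644042969, 44.449520111083984), 87.51436614990234)
tip x 489.466356904033 y 257.6252160928846 297.89731757171
cap c [480.11583943 251.34007121] r 4.640122907098255 7
red ((532.8053588867188, 191.0490264892578), (44.932037353515625, 20.10417366027832), 87.40042877197266)
[[592.43973832 315.27625399 117.        ]
 [539.5421048  317.54056784 117.        ]
 [592.18186844 231.84284667 117.        ]
 [539.3324556  232.70997874 117.        ]]
```

```bash
python3 - <<'E'
from h import *
a=np.load("pics/w1.npz"); m=dict(world_from_camera=a["T"],fovy=float(a["f"]),cx=a["c"][0],cy=a["c"][1])
p=cv2.imread("pics/w1.png"); H,S,V=cv2.split(cv2.cvtColor(p,cv2.COLOR_BGR2HSV)); print(H[250,325],S[250,325],V[250,325],H[200,325])
M=(H<20)&(H>5)&(S>150)&(V>150); M[:233]=0; M[300:]=0; M[:,:270]=0;M[:,380:]=0
cols=[c for c in range(640) if M[:,c].sum()>2]; pts=np.array([[c,np.nonzero(M[:,c])[0].max()] for c in cols]); print(cols[0],cols[-1])
w=ray("wrist",pts,.075,m)[:,:2]*1000
A=np.c_[2*w,np.ones(len(w))]; s=np.linalg.lstsq(A,(w**2).sum(1),rcond=None)[0]; print("cap c",s[:2],"r",np.sqrt(s[2]+s[:2]@s[:2]), w[:,0].min())
E
```

```text
16 178 214 26
288 361
cap c [481.29732272 277.0385819 ] r 25.763532877935454 455.62247747510276
```

Emit:
step_arm(
  plan=[
    [1, 60, -3, -1, 0, 0, 0],
    [1, 100, -3, -1, 0, 0, 0],
    [1, 125, -3, -1, 0, 0, 0],
    [1, 140, -3, -1, 0, 0, 0],
    [1, 150, -3, -1, 0, 0, 0],
    [1, 152, -3, -1, 0, 0, 0],
    [1, 152, -3, -1, 0, 0, 0],
  ],
)

```text
t: 4.65
position: [0.4823, 0.2755, 0.0512]
eef_rot: [0.5, 0.502, 0.5, -0.498]
contact_force: [0.2, 0.9, 0.4]
finger_gap: 0.997
```

```bash
python3 - <<'E'
from h import *
o=env.get_obs(); print(np.round(o["position"],4), o["t"],np.round(o["contact_force"],2))
p,d=env.grab_frame("scene"); cv2.imwrite("pics/s2.png",cv2.resize(p[180:400,330:570,::-1],None,fx=2.6,fy=2.6,interpolation=2))
E
```

```text
[0.4823 0.2755 0.0512] 4.65 [0.17 0.91 0.42]
```

View pics/s2.png

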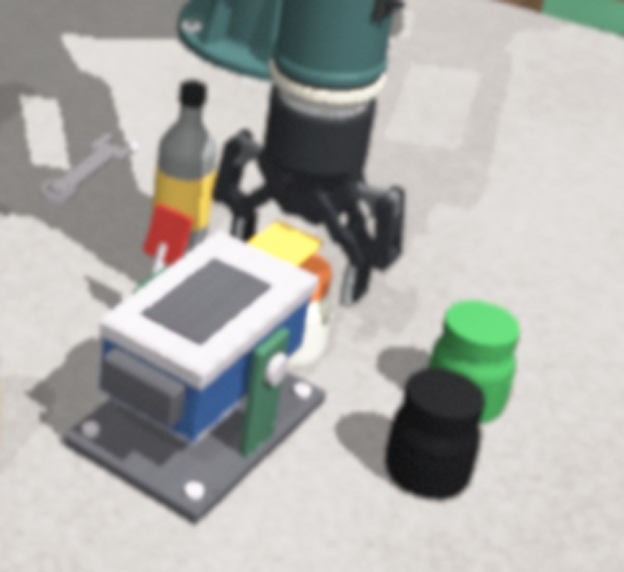

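Emit:
step_arm(
  plan=[
    [-1, 0, 0, 0, 0, 0, 0],
    [-1, 0, 0, 0, 0, 0, 0],
    [-1, 0, 0, 0, 0, 0, 0],
    [-1, 0, 0, 0, 0, 0, 0],
    [-1, 0, 0, 0, 0, 0, 0],
    [-1, 0, 0, 0, 0, 0, 0],
  ],
  grip_force=35,
)

```text
t: 5.45
position: [0.4824, 0.2758, 0.0512]
eef_rot: [0.5, 0.502, 0.5, -0.498]
contact_force: [-0.7, 0.9, 5.9]
finger_gap: 0.608
```

```bash
python3 - <<'E'
from h import *
o=env.get_obs(); print(np.round(o["position"],4), o["t"],np.round(o["contact_force"],2),o["finger_gap"])
p,d=env.grab_frame("scene"); cv2.imwrite("pics/s3.png",cv2.resize(p[180:400,330:570,::-1],None,fx=2.6,fy=2.6,interpolation=2))
E
```

```text
[0.4824 0.2758 0.0512] 5.45 [-0.66  0.85  5.93] 0.607895565877935
```

View pics/s3.png

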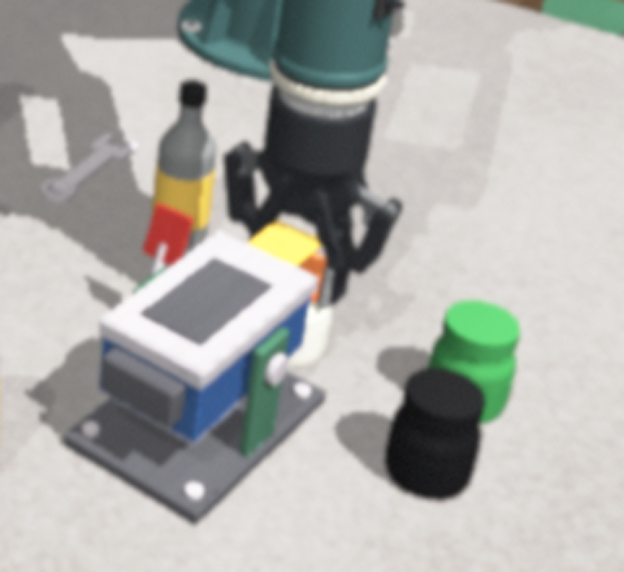

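Emit:
step_arm(
  plan=[
    [-1, -4, -1, 0, 0, 0, 0],
    [-1, -8, -12, 0, 0, 0, 0],
    [-1, -8, -40, -4, 0, 0, 0],
    [-1, -8, -70, -9, 0, 0, 0],
    [-1, -8, -95, -13, 0, 0, 0],
    [-1, -8, -107, -14, 0, 0, 0],
    [-1, -8, -107, -14, 0, 0, 0],
    [-1, -4, -107, -14, 0, 0, 0],
    [-1, -1, -107, -14, 0, 0, 0],
    [-1, 0, -107, -14, 0, 0, 0],
  ],
)

```text
t: 6.75
position: [0.376, 0.2893, 0.0511]
eef_rot: [0.5, 0.502, 0.5, -0.498]
contact_force: [-3.7, -3.3, 25.7]
finger_gap: 0.607
```

```bash
python3 - <<'E'
from h import *
o=env.get_obs(); print(np.round(o["position"],4), o["t"],np.round(o["contact_force"],2),o["finger_gap"])
p,d=env.grab_frame("scene"); cv2.imwrite("pics/s4.png",cv2.resize(p[180:400,330:570,::-1],None,fx=2.6,fy=2.6,interpolation=2))
E
```

```text
[0.376  0.2893 0.0511] 6.75 [-3.65 -3.33 25.68] 0.607301495683359
```

View pics/s4.png

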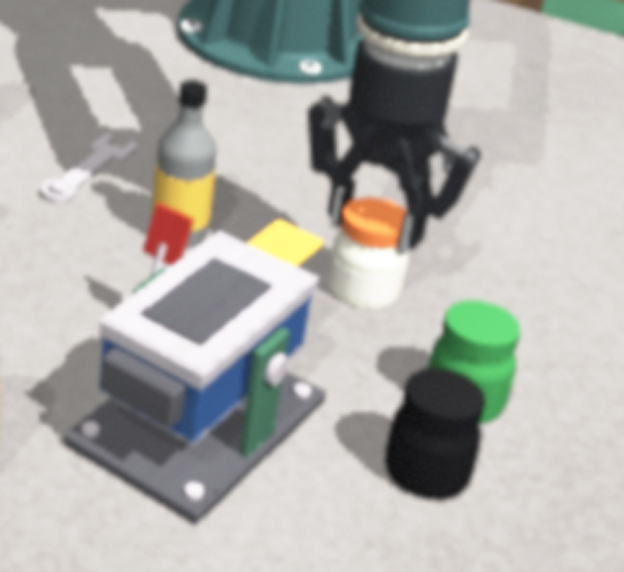

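Emit:
step_arm(
  plan=[
    [-1, -2, 0, 0, 0, 0, 0],
    [1, -2, 0, 0, 0, 0, 0],
    [1, -2, 0, 0, 0, 0, 0],
    [1, -2, 0, 0, 0, 0, 0],
    [1, -2, 0, 0, 0, 0, 0],
    [1, -20, 0, 0, 0, 0, 0],
    [1, -60, 0, 0, 0, 0, 0],
    [-1, -100, 20, 4, 0, 0, 0],
    [-1, -100, 80, 10, 0, 0, 0],
    [-1, -92, 127, 14, 0, 0, 0],
    [-1, -86, 127, 14, 0, 0, 0],
    [-1, -86, 127, 14, 0, 0, 0],
    [-1, -86, 127, 14, 0, 0, 0],
    [-1, -86, 127, 14, 0, 0, 0],
  ],
)

```text
t: 8.55
position: [0.5004, 0.2752, 0.1368]
eef_rot: [0.5, 0.501, 0.5, -0.498]
contact_force: [-0.9, 0.1, -0.6]
finger_gap: -0.0
```

```bash
python3 - <<'E'
from h import *
o=env.get_obs(); print(np.round(o["position"],4), o["t"],np.round(o["contact_force"],2),o["finger_gap"],np.round(rotm(o).as_matrix()[:,0],4))
p,d=env.grab_frame("scene"); cv2.imwrite("pics/s5.png",cv2.resize(p[180:400,330:570,::-1],None,fx=2.6,fy=2.6,interpolation=2))
p,d=env.grab_frame("wrist"); cv2.imwrite("pics/w5.png",p[:,:,::-1])
o=env.get_obs();print(np.round(o["contact_force"],2))
E
```

```text
[0.5004 0.2752 0.1368] 8.55 [-0.87  0.06 -0.57] -0.000180155920070305 [ 0.0031  0.0029 -1.    ]
[-0.65  0.07 -0.79]
```

View pics/s5.png

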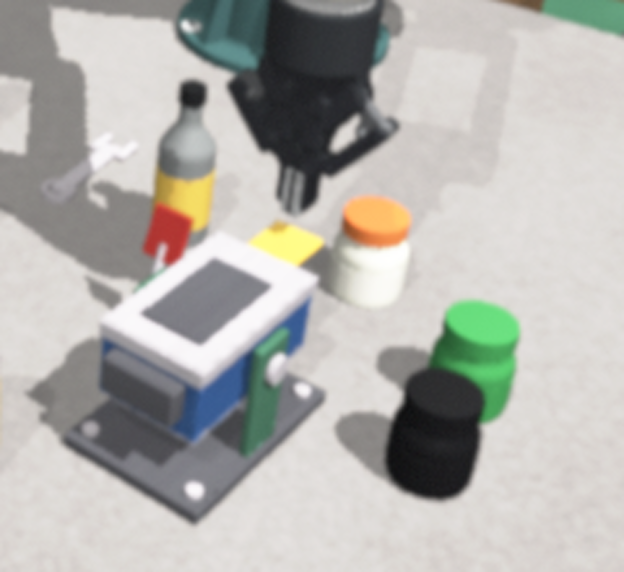

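View pics/w5.png

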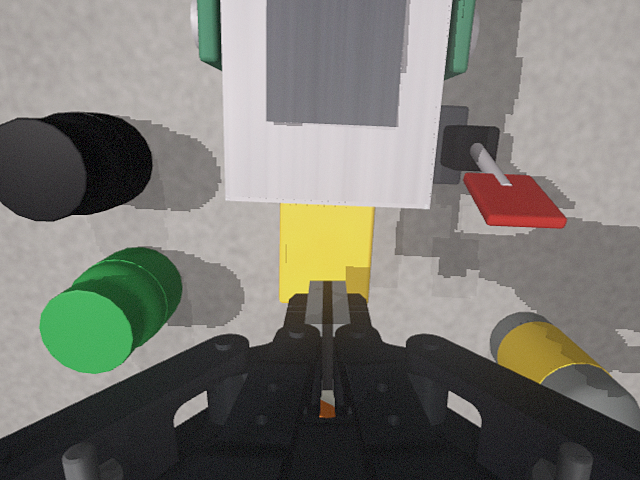

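Emit:
step_arm(
  plan=[
    [-1, 16, 4, 0, 0, 0, 0],
    [-1, 20, 4, 0, 0, 0, 0],
    [-1, 24, 4, 0, 0, 0, 0],
    [-1, 28, 4, 0, 0, 0, 0],
    [-1, 33, 4, 0, 0, 0, 0],
    [-1, 38, 4, 0, 0, 0, 0],
    [-1, 43, 4, 0, 0, 0, 0],
    [-1, 48, 4, 0, 0, 0, 0],
    [-1, 53, 4, 0, 0, 0, 0],
    [-1, 58, 4, 0, 0, 0, 0],
    [-1, 63, 4, 0, 0, 0, 0],
    [-1, 67, 3, 0, 0, 0, 0],
    [-1, 70, 3, 0, 0, 0, 0],
    [-1, 72, 3, 0, 0, 0, 0],
    [-1, 72, 3, 0, 0, 0, 0],
    [-1, 72, 3, 0, 0, 0, 0],
    [-1, 72, 3, 0, 0, 0, 0],
    [-1, 72, 3, 0, 0, 0, 0],
    [-1, 72, 3, 0, 0, 0, 0],
  ],
)

```text
t: 11.02
position: [0.5047, 0.2749, 0.0651]
eef_rot: [0.5, 0.501, 0.5, -0.498]
contact_force: [-3.6, -2.9, 8.2]
finger_gap: -0.003
```

```bash
python3 - <<'E'
from h import *
o=env.get_obs(); print(np.round(o["position"],4), o["t"],np.round(o["contact_force"],2),np.round(o["moment"],3))
p,d=env.grab_frame("scene"); cv2.imwrite("pics/s6.png",cv2.resize(p[180:400,330:570,::-1],None,fx=2.6,fy=2.6,interpolation=2))
o=env.get_obs();print(np.round(o["contact_force"],2))
E
```

```text
[0.5047 0.2749 0.0651] 11.025 [-3.65 -2.86  8.2 ] [-0.365  0.555 -0.04 ]
[-3.81 -2.23  7.91]
```

View pics/s6.png

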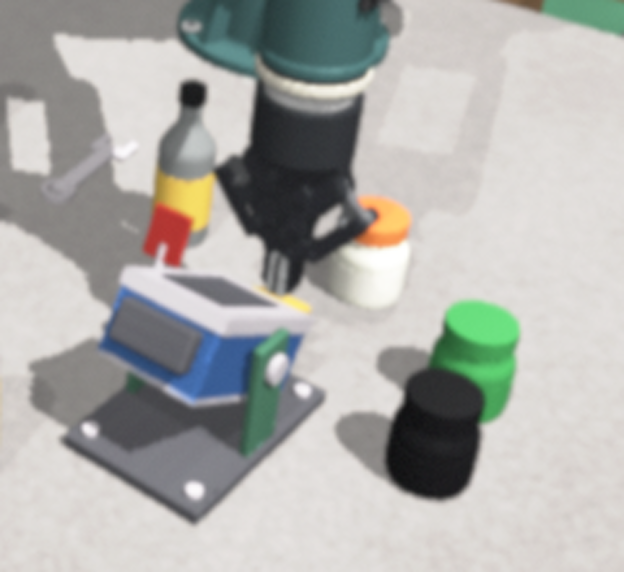

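Emit:
step_arm(
  plan=[
    [-1, 0, -1, 0, 0, 0, 0],
    [-1, 0, -1, 0, 0, 0, 0],
    [-1, 0, -1, 0, 0, 0, 0],
  ],
)

```text
t: 11.45
position: [0.5046, 0.275, 0.0651]
eef_rot: [0.501, 0.502, 0.5, -0.498]
contact_force: [-2.1, -3.2, 6.7]
finger_gap: -0.0
```

```bash
python3 - <<'E'
from h import *
o=env.get_obs(); print(np.round(o["position"],4), o["t"],np.round(o["contact_force"],2),np.round(o["moment"],3))
print(ray("scene",[476,264.6],.075))
p,d=env.grab_frame("wrist"); cv2.imwrite("pics/w6.png",p[:,:,::-1])
E
```

```text
[0.5046 0.275  0.0651] 11.45 [-2.13 -3.18  6.68] [-0.404  0.264 -0.012]
[[0.38396995 0.29442962 0.075     ]]
```

View pics/w6.png

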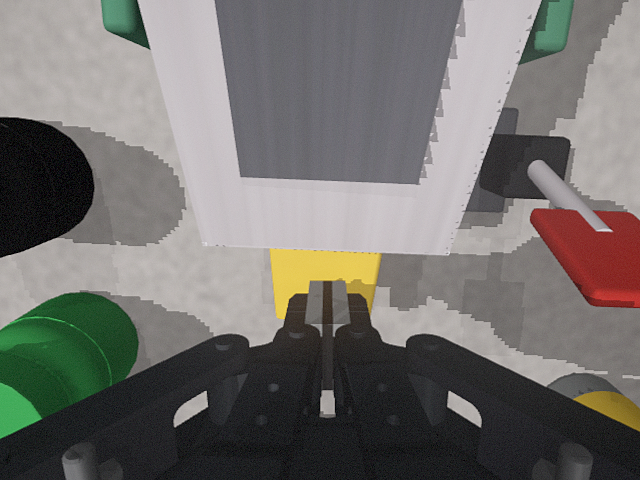

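Emit:
step_arm(
  plan=[
    [-1, -5, -3, 0, 0, 0, 0],
    [-1, -10, -6, 0, 0, 0, 0],
    [-1, -10, -9, 0, 0, 0, 0],
    [-1, -7, -9, 0, 0, 0, 0],
    [-1, -4, -9, 0, 0, 0, 0],
    [-1, -2, -9, 0, 0, 0, 0],
    [-1, -2, -9, 0, 0, 0, 0],
    [-1, -2, -9, 0, 0, 0, 0],
    [-1, -2, -9, 0, 0, 0, 0],
    [-1, -2, -9, 0, 0, 0, 0],
  ],
)

```text
t: 12.75
position: [0.4964, 0.2758, 0.0673]
eef_rot: [0.501, 0.503, 0.499, -0.497]
contact_force: [1.7, 0.3, 5.4]
finger_gap: 0.001
```

```bash
python3 - <<'E'
from h import *
o=env.get_obs(); print(np.round(o["position"],4), o["t"],np.round(o["contact_force"],2),np.round(o["moment"],3))
p,d=env.grab_frame("scene"); cv2.imwrite("pics/s7.png",cv2.resize(p[180:400,330:570,::-1],None,fx=2.6,fy=2.6,interpolation=2))
o=env.get_obs();print(np.round(o["contact_force"],2))
E
```

```text
[0.4964 0.2758 0.0673] 12.75 [1.68 0.29 5.35] [ 0.088 -0.22   0.018]
[1.14 0.88 4.29]
```

```bash
python3 - <<'E'
from h import *
F=[]
for i in range(8):
    env.grab_frame("scene"); o=env.get_obs(); F.append(np.r_[o["contact_force"],o["position"][2]*1000])
print(np.round(F,2)); print(np.mean(F,0),o["t"])
E
```

```text
[[ 6.600e-01  5.300e-01  5.050e+00  6.727e+01]
 [ 1.150e+00  3.900e-01  4.510e+00  6.724e+01]
 [ 1.200e+00  3.100e-01  4.510e+00  6.726e+01]
 [ 1.050e+00  7.000e-01  4.360e+00  6.728e+01]
 [ 1.320e+00  5.500e-01  4.830e+00  6.724e+01]
 [ 9.000e-01 -2.700e-01  5.120e+00  6.726e+01]
 [ 6.800e-01 -2.000e-02  5.470e+00  6.726e+01]
 [-0.000e+00  2.500e-01  4.130e+00  6.726e+01]]
[ 0.8704399   0.30431039  4.74938795 67.25787474] 13.2
```

View pics/s7.png

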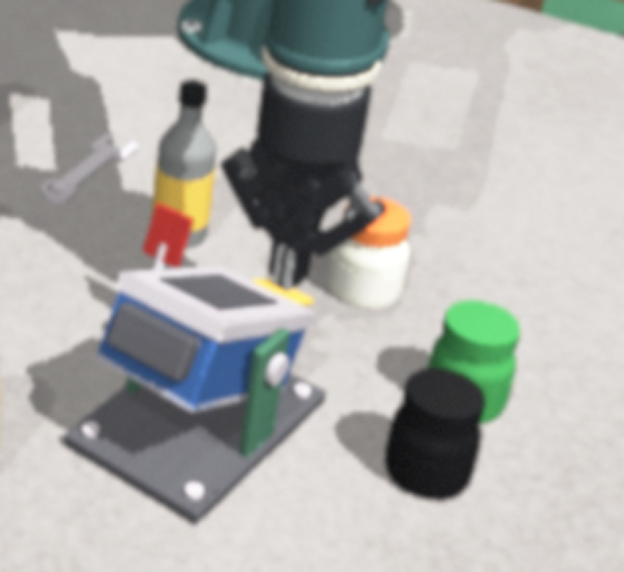

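Emit:
step_arm(
  plan=[
    [-1, -6, 0, 0, 0, 0, 0],
    [-1, -14, 0, 0, 0, 0, 0],
    [-1, -22, 0, 0, 0, 0, 0],
    [-1, -30, 0, 0, 0, 0, 0],
    [-1, -38, 0, 0, 0, 0, 0],
    [-1, -46, 0, 0, 0, 0, 0],
    [-1, -56, 0, 0, 0, 0, 0],
    [-1, -66, 2, 1, 0, 0, 0],
    [-1, -66, 2, 1, 0, 0, 0],
    [-1, -66, 2, 1, 0, 0, 0],
    [-1, -66, 2, 1, 0, 0, 0],
  ],
)

```text
t: 14.58
position: [0.496, 0.2738, 0.1321]
eef_rot: [0.5, 0.501, 0.5, -0.499]
contact_force: [-0.4, 0.6, 0.1]
finger_gap: -0.001
```

```bash
cat >> h.py <<'E'
def forces(n=4,save=None,crop=None):
    F=[]
    for i in range(n):
        p,d=env.grab_frame("scene"); o=env.get_obs(); F.append(o["contact_force"])
    print("F",np.round(np.mean(F,0),2),"sd",np.round(np.std(F,0),2),"pos",np.round(o["position"],4),"t",o["t"])
    if save:
        a,b,c,d=crop; cv2.imwrite(save,cv2.resize(p[b:d,a:c,::-1],None,fx=2.6,fy=2.6,interpolation=2))
E
python3 - <<'E'
from h import *
forces(4,"pics/s8.png",(330,180,570,400))
o=env.get_obs(); print(row([.4975,.2755,.075],tgt([0,0,-1],[0,-1,0]),o))
E
```

```text
F [-0.16 -0.08  0.09] sd [0.46 0.58 0.76] pos [0.4963 0.274  0.1323] t 14.775
[57.3, 1.0, -1.4, 0.0, -0.2, -0.2]
```

View pics/s8.png

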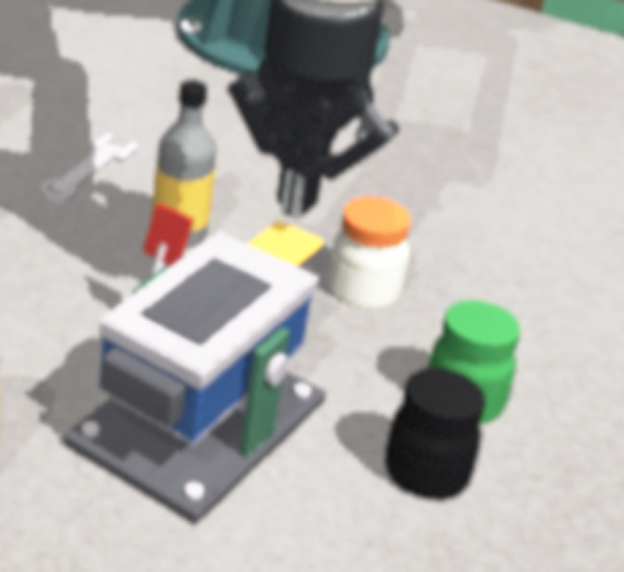

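Emit:
step_arm(
  plan=[
    [-1, 14, 1, 0, 0, 0, 0],
    [-1, 18, 1, 0, 0, 0, 0],
    [-1, 23, 1, 0, 0, 0, 0],
    [-1, 28, 1, 0, 0, 0, 0],
    [-1, 33, 1, 0, 0, 0, 0],
    [-1, 38, 1, 0, 0, 0, 0],
    [-1, 43, 1, 0, 0, 0, 0],
    [-1, 48, 1, 0, 0, 0, 0],
    [-1, 53, 1, 0, 0, 0, 0],
    [-1, 57, 1, 0, 0, 0, 0],
    [-1, 61, 1, 0, 0, 0, 0],
    [-1, 64, 1, 0, 0, 0, 0],
    [-1, 65, 1, 0, 0, 0, 0],
    [-1, 65, 1, 0, 0, 0, 0],
    [-1, 65, 1, 0, 0, 0, 0],
    [-1, 65, 1, 0, 0, 0, 0],
  ],
)

```text
t: 16.77
position: [0.4978, 0.2741, 0.0677]
eef_rot: [0.5, 0.502, 0.5, -0.498]
contact_force: [-4.8, -1.3, 4.6]
finger_gap: 0.001
```

```bash
python3 - <<'E'
from h import *
forces(8,"pics/s9.png",(330,180,570,400))
E
```

```text
F [-3.35 -2.3   4.56] sd [0.51 0.41 0.42] pos [0.4978 0.2741 0.0676] t 17.175
```

Emit:
step_arm(
  plan=[
    [-1, 2, 0, 0, 0, 0, 0],
    [-1, 2, 0, 0, 0, 0, 0],
    [-1, -6, 0, 0, 0, 0, 0],
    [-1, -14, 0, 0, 0, 0, 0],
    [-1, -22, 0, 0, 0, 0, 0],
    [-1, -30, 0, 0, 0, 0, 0],
    [-1, -38, 0, 0, 0, 0, 0],
    [-1, -46, 0, 0, 0, 0, 0],
    [-1, -60, 0, 0, 0, 0, 0],
    [-1, -100, 0, 0, 0, 0, 0],
    [-1, -122, 20, 50, 0, 0, 0],
    [-1, -122, 45, 170, 0, 0, 0],
    [-1, -122, 67, 289, 0, 0, 0],
    [-1, -122, 67, 289, 0, 0, 0],
    [-1, -110, 67, 289, 0, 0, 0],
    [-1, -97, 67, 289, 0, 0, 0],
    [-1, -97, 67, 289, 0, 0, 0],
    [-1, -97, 67, 289, 0, 0, 0],
  ],
)

```text
t: 19.42
position: [0.5642, -0.0136, 0.1642]
eef_rot: [0.5, 0.501, 0.501, -0.498]
contact_force: [0.1, -0.2, 0.4]
finger_gap: 0.001
```

```bash
python3 - <<'E'
from h import *
o=env.get_obs(); print(np.round(o["position"],4),o["t"])
m=env.camera_model("wrist"); p,d=env.grab_frame("wrist"); cv2.imwrite("pics/w10.png",p[:,:,::-1])
H,S,V=cv2.split(cv2.cvtColor(p[:,:,::-1].copy(),cv2.COLOR_BGR2HSV))
M=(((H>22)&(H<34)&(S>150)&(V>120))*255).astype(np.uint8); cs,_=cv2.findContours(M,cv2.RETR_EXTERNAL,cv2.CHAIN_APPROX_NONE)
for c in cs:
    if cv2.contourArea(c)>500:
        w=ray("wrist",c[:,0,:],.115,m)[:,:2]*1000; print(c[:,0].min(0),c[:,0].max(0),"x",w[:,0].min(),"y",w[:,1].min(),w[:,1].max())
forces(5,"pics/s10.png",(180,180,420,400))
print(row([.5,-.015,.1],tgt([0,0,-1],[0,-1,0]))[3:])
E
```

```text
[ 0.5642 -0.0136  0.1642] 19.425
[288 186] [369 274] x 557.3011946670912 y -31.787971372747894 7.219367295556849
F [-0.13 -0.01  0.24] sd [0.46 0.53 0.51] pos [ 0.5646 -0.0144  0.1643] t 19.725
[0.1, -0.2, -0.2]
```

View pics/w10.png

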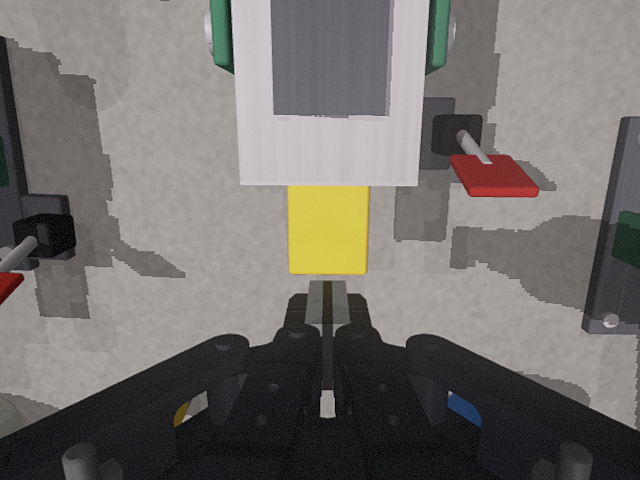

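View pics/s10.png

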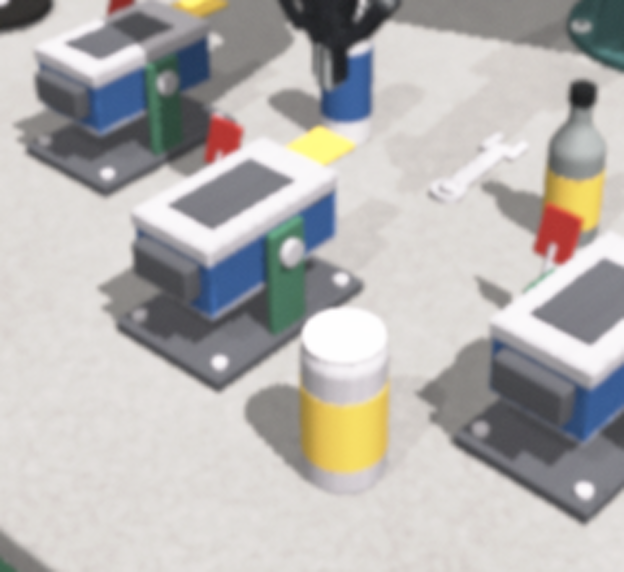

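Emit:
step_arm(
  plan=[
    [-1, 35, 1, 0, 0, 0, 0],
    [-1, 47, 1, 0, 0, 0, 0],
    [-1, 52, 1, 0, 0, 0, 0],
    [-1, 57, 1, 0, 0, 0, 0],
    [-1, 62, 1, 0, 0, 0, 0],
    [-1, 67, 1, 0, 0, 0, 0],
    [-1, 72, 1, 0, 0, 0, 0],
    [-1, 77, 1, 0, 0, 0, 0],
    [-1, 82, 1, 0, 0, 0, 0],
    [-1, 87, 1, 0, 0, 0, 0],
    [-1, 91, 1, 0, 0, 0, 0],
    [-1, 94, 1, 0, 0, 0, 0],
    [-1, 96, 1, 0, 0, 0, 0],
    [-1, 96, 1, 0, 0, 0, 0],
    [-1, 96, 1, 0, 0, 0, 0],
    [-1, 96, 1, 0, 0, 0, 0],
    [-1, 96, 1, 0, 0, 0, 0],
  ],
)

```text
t: 21.85
position: [0.5655, -0.0149, 0.0681]
eef_rot: [0.5, 0.501, 0.5, -0.499]
contact_force: [-5.5, -0.9, 4.8]
finger_gap: 0.0
```

```bash
python3 - <<'E'
from h import *
forces(6,"pics/s11.png",(180,180,420,400))
E
```

```text
F [-5.1  -0.39  4.09] sd [0.51 0.52 0.42] pos [ 0.5655 -0.0149  0.068 ] t 22.15
```

View pics/s11.png

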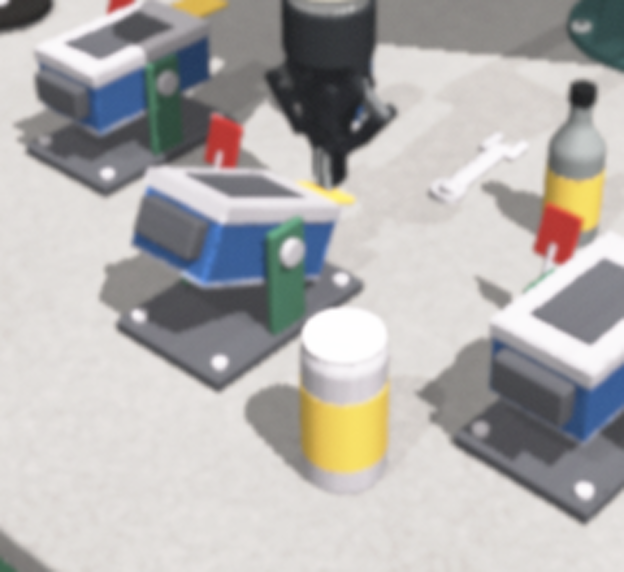

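Emit:
step_arm(
  plan=[
    [-1, -2, -2, 0, 0, 0, 0],
    [-1, -2, -3, 0, 0, 0, 0],
    [-1, 0, -3, 0, 0, 0, 0],
    [-1, 0, -3, 0, 0, 0, 0],
  ],
)

```text
t: 22.65
position: [0.565, -0.0149, 0.0688]
eef_rot: [0.501, 0.503, 0.499, -0.497]
contact_force: [1.7, 1.1, 5.6]
finger_gap: -0.003
```

```bash
python3 - <<'E'
from h import *
forces(6)
E
```

```text
F [0.97 0.71 5.15] sd [0.44 0.31 0.5 ] pos [ 0.565  -0.0149  0.0688] t 22.95
```

Emit:
step_arm(
  plan=[
    [-1, 2, 0, 0, 0, 0, 0],
    [-1, 2, 0, 0, 0, 0, 0],
    [-1, -6, 1, 0, 0, 0, 0],
    [-1, -14, 2, 0, 0, 0, 0],
    [-1, -22, 3, 0, 0, 0, 0],
    [-1, -30, 3, 0, 0, 0, 0],
    [-1, -38, 3, 0, 0, 0, 0],
    [-1, -46, 3, 0, 0, 0, 0],
    [-1, -56, 3, 0, 0, 0, 0],
    [-1, -62, 3, 0, 0, 0, 0],
    [-1, -62, 3, 0, 0, 0, 0],
    [-1, -62, 3, 0, 0, 0, 0],
    [-1, -62, 3, 0, 0, 0, 0],
  ],
)

```text
t: 24.58
position: [0.5652, -0.0149, 0.1295]
eef_rot: [0.5, 0.501, 0.5, -0.499]
contact_force: [-0.0, -0.1, -0.6]
finger_gap: 0.002
```

```bash
python3 - <<'E'
from h import *
forces(5,"pics/s12.png",(180,180,420,400)); o=env.get_obs(); print(o["joint_pos"])
print(row([.565,-.0145,.0685],tgt([0,0,-1],[0,-1,0])))
E
```

```text
F [-0.04 -0.21 -0.2 ] sd [0.39 0.39 0.4 ] pos [ 0.5655 -0.015   0.1298] t 24.825
[-0.15085299  0.41976834  1.70023465  0.00395717  1.01889881  1.41764638]
[61.3, -0.7, -0.3, 0.0, -0.2, -0.2]
```

View pics/s12.png

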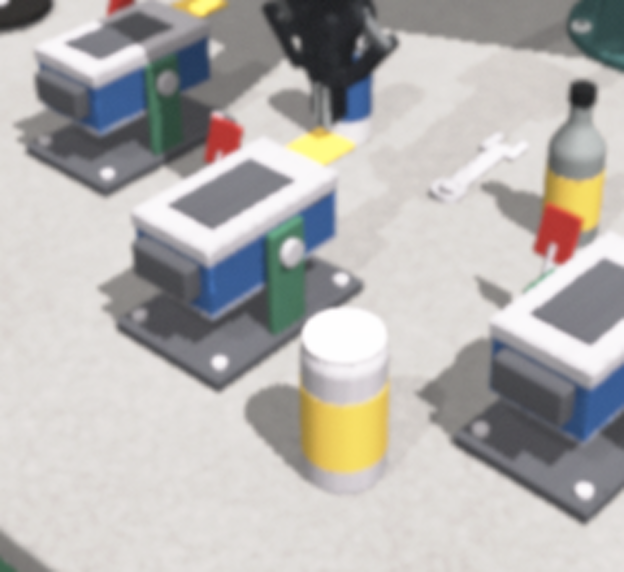

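Emit:
step_arm(
  plan=[
    [-1, 12, 0, 0, 0, 0, 0],
    [-1, 17, 0, 0, 0, 0, 0],
    [-1, 22, 0, 0, 0, 0, 0],
    [-1, 27, 0, 0, 0, 0, 0],
    [-1, 32, 0, 0, 0, 0, 0],
    [-1, 37, 0, 0, 0, 0, 0],
    [-1, 42, 0, 0, 0, 0, 0],
    [-1, 47, 0, 0, 0, 0, 0],
    [-1, 52, 0, 0, 0, 0, 0],
    [-1, 56, 0, 0, 0, 0, 0],
    [-1, 59, 0, 0, 0, 0, 0],
    [-1, 61, 0, 0, 0, 0, 0],
    [-1, 62, 0, 0, 0, 0, 0],
    [-1, 62, 0, 0, 0, 0, 0],
    [-1, 62, 0, 0, 0, 0, 0],
    [-1, 62, 0, 0, 0, 0, 0],
  ],
)

```text
t: 26.82
position: [0.5657, -0.0148, 0.068]
eef_rot: [0.5, 0.502, 0.5, -0.498]
contact_force: [-4.7, -0.2, 4.1]
finger_gap: 0.001
```

```bash
python3 - <<'E'
from h import *
forces(6,"pics/s13.png",(180,180,420,400))
E
```

```text
F [-5.68  0.1   3.86] sd [0.63 0.46 0.3 ] pos [ 0.5657 -0.0147  0.068 ] t 27.125
```

Emit:
step_arm(
  plan=[
    [-1, 2, 0, 0, 0, 0, 0],
    [-1, 2, 0, 0, 0, 0, 0],
    [-1, -6, 0, 0, 0, 0, 0],
    [-1, -14, 0, 0, 0, 0, 0],
    [-1, -22, 0, 0, 0, 0, 0],
    [-1, -30, 0, 0, 0, 0, 0],
    [-1, -38, 0, 0, 0, 0, 0],
    [-1, -46, 0, 0, 0, 0, 0],
    [-1, -60, 0, 0, 0, 0, 0],
    [-1, -100, 0, 0, 0, 0, 0],
    [-1, -122, -15, 40, 0, 0, 0],
    [-1, -122, -50, 150, 0, 0, 0],
    [-1, -122, -123, 268, 0, 0, 0],
    [-1, -122, -123, 268, 0, 0, 0],
    [-1, -110, -123, 268, 0, 0, 0],
    [-1, -97, -123, 268, 0, 0, 0],
    [-1, -97, -123, 268, 0, 0, 0],
    [-1, -97, -123, 268, 0, 0, 0],
  ],
)

```text
t: 29.38
position: [0.4431, -0.2819, 0.1639]
eef_rot: [0.5, 0.501, 0.5, -0.498]
contact_force: [0.1, 0.1, -0.7]
finger_gap: 0.0
```

```bash
python3 - <<'E'
from h import *
o=env.get_obs(); print(np.round(o["position"],4),o["t"])
m=env.camera_model("wrist"); p,d=env.grab_frame("wrist"); cv2.imwrite("pics/w14.png",p[:,:,::-1])
H,S,V=cv2.split(cv2.cvtColor(p[:,:,::-1].copy(),cv2.COLOR_BGR2HSV))
M=(((H>22)&(H<34)&(S>150)&(V>120))*255).astype(np.uint8); cs,_=cv2.findContours(M,cv2.RETR_EXTERNAL,cv2.CHAIN_APPROX_NONE)
for c in cs:
    if cv2.contourArea(c)>500:
        w=ray("wrist",c[:,0,:],.115,m)[:,:2]*1000; print(c[:,0].min(0),c[:,0].max(0),"x",w[:,0].min(),"y",w[:,1].min(),w[:,1].max())
forces(5,"pics/s14.png",(160,120,400,340))
print(row([.4428,-.282,.0685],tgt([0,0,-1],[0,-1,0])))
E
```

```text
[ 0.4431 -0.2819  0.1639] 29.375
[288 191] [368 278] x 434.15871743797413 y -299.9401503253774 -261.01345334052104
F [ 0.04 -0.28  0.13] sd [0.35 0.15 0.36] pos [ 0.4431 -0.2826  0.1641] t 29.675
[95.6, -0.7, -0.3, 0.1, -0.1, -0.2]
```

View pics/w14.png

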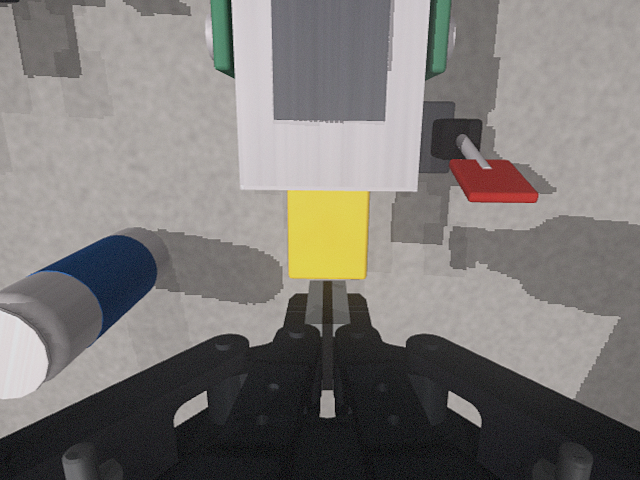

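View pics/s14.png

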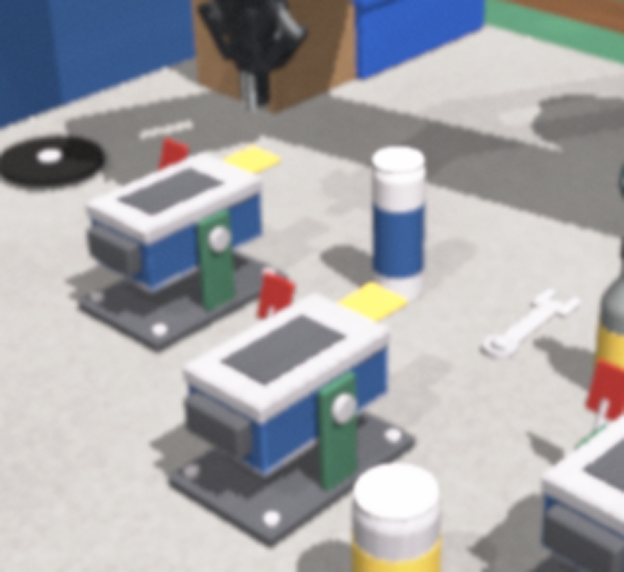

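Emit:
step_arm(
  plan=[
    [-1, 35, -1, 0, 0, 0, 0],
    [-1, 47, -1, 0, 0, 0, 0],
    [-1, 52, -1, 0, 0, 0, 0],
    [-1, 57, -1, 0, 0, 0, 0],
    [-1, 62, -1, 0, 0, 0, 0],
    [-1, 67, -1, 0, 0, 0, 0],
    [-1, 72, -1, 0, 0, 0, 0],
    [-1, 77, -1, 0, 0, 0, 0],
    [-1, 82, -1, 0, 0, 0, 0],
    [-1, 87, -1, 0, 0, 0, 0],
    [-1, 91, -1, 0, 0, 0, 0],
    [-1, 94, -1, 0, 0, 0, 0],
    [-1, 96, -1, 0, 0, 0, 0],
    [-1, 96, -1, 0, 0, 0, 0],
    [-1, 96, -1, 0, 0, 0, 0],
    [-1, 96, -1, 0, 0, 0, 0],
    [-1, 96, -1, 0, 0, 0, 0],
  ],
)

```text
t: 31.8
position: [0.4419, -0.2829, 0.0679]
eef_rot: [0.5, 0.502, 0.5, -0.498]
contact_force: [0.2, -0.9, 3.2]
finger_gap: 0.002
```

```bash
python3 - <<'E'
from h import *
forces(6,"pics/s15.png",(160,120,400,340))
E
```

```text
F [ 0.59 -0.73  2.88] sd [0.54 0.31 0.42] pos [ 0.4418 -0.2829  0.0678] t 32.1
```

View pics/s15.png

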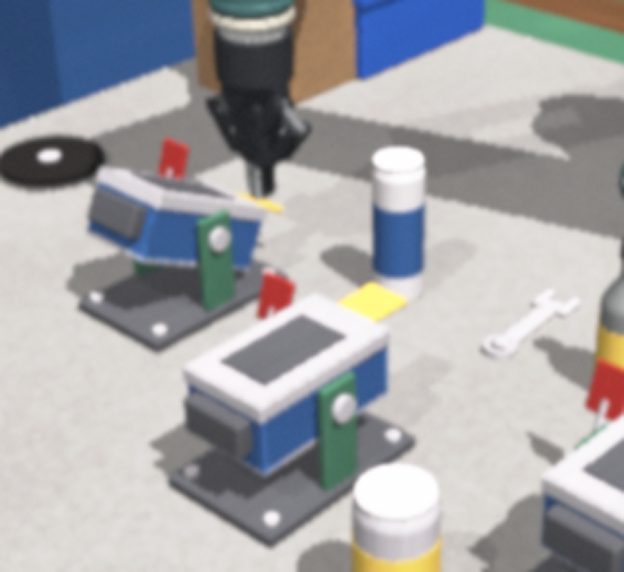

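Emit:
step_arm(
  plan=[
    [-1, 2, 0, 0, 0, 0, 0],
    [-1, 2, 0, 0, 0, 0, 0],
    [-1, -6, 0, 0, 0, 0, 0],
    [-1, -14, 0, 0, 0, 0, 0],
    [-1, -22, 0, 0, 0, 0, 0],
    [-1, -30, 0, 0, 0, 0, 0],
    [-1, -38, 0, 0, 0, 0, 0],
    [-1, -46, 0, 0, 0, 0, 0],
    [-1, -56, 0, 0, 0, 0, 0],
    [-1, -62, 0, 0, 0, 0, 0],
    [-1, -62, 0, 0, 0, 0, 0],
    [-1, -62, 0, 0, 0, 0, 0],
    [-1, -62, 0, 0, 0, 0, 0],
  ],
)

```text
t: 33.72
position: [0.4414, -0.2828, 0.1294]
eef_rot: [0.5, 0.502, 0.5, -0.498]
contact_force: [0.0, 0.2, 0.2]
finger_gap: -0.0
```

```bash
python3 - <<'E'
from h import *
forces(6,"pics/s16.png",(160,120,400,340))
print(row([.4423,-.2825,.068],tgt([0,0,-1],[0,-1,0])))
E
```

```text
F [-0.19  0.01 -0.11] sd [0.7  0.42 0.54] pos [ 0.4416 -0.283   0.1297] t 34.025
[61.7, 0.5, -0.3, 0.0, -0.2, -0.2]
```

View pics/s16.png

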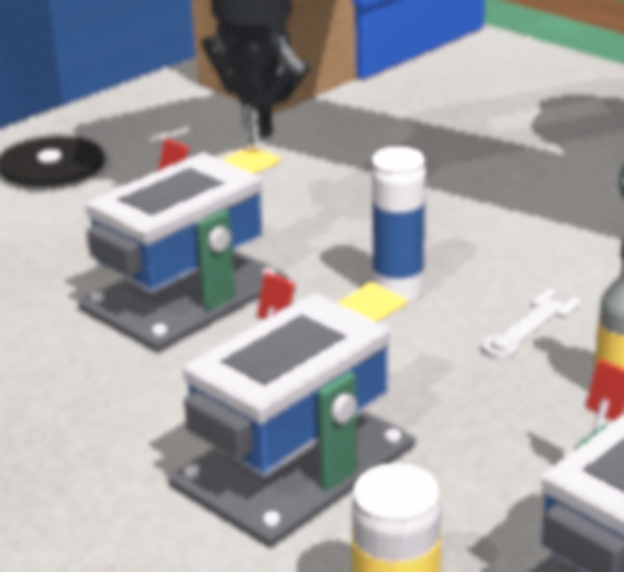

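Emit:
step_arm(
  plan=[
    [-1, 12, 0, 0, 0, 0, 0],
    [-1, 17, 0, 0, 0, 0, 0],
    [-1, 22, 0, 0, 0, 0, 0],
    [-1, 27, 0, 0, 0, 0, 0],
    [-1, 32, 0, 0, 0, 0, 0],
    [-1, 37, 0, 0, 0, 0, 0],
    [-1, 42, 0, 0, 0, 0, 0],
    [-1, 47, 0, 0, 0, 0, 0],
    [-1, 52, 0, 0, 0, 0, 0],
    [-1, 56, 0, 0, 0, 0, 0],
    [-1, 59, 0, 0, 0, 0, 0],
    [-1, 61, 0, 0, 0, 0, 0],
    [-1, 62, 0, 0, 0, 0, 0],
    [-1, 62, 0, 0, 0, 0, 0],
    [-1, 62, 0, 0, 0, 0, 0],
    [-1, 62, 0, 0, 0, 0, 0],
  ],
)

```text
t: 36.02
position: [0.4421, -0.2832, 0.0679]
eef_rot: [0.5, 0.502, 0.5, -0.498]
contact_force: [0.4, -0.0, 3.5]
finger_gap: -0.0
```

```bash
python3 - <<'E'
from h import *
forces(6)
# red paddle from earlier wrist frame needs pose; re-measure later
E
```

```text
F [0.35 0.02 2.9 ] sd [0.29 0.27 0.5 ] pos [ 0.442  -0.2831  0.0678] t 36.325
```

Emit:
step_arm(
  plan=[
    [-1, 2, 0, 0, 0, 0, 0],
    [-1, 2, 0, 0, 0, 0, 0],
    [-1, 0, 0, 0, 0, 0, 0],
    [-1, -1, 0, 0, 0, 0, 0],
    [-1, -1, 0, 0, 0, 0, 0],
    [-1, -1, 0, 0, 0, 0, 0],
  ],
)

```text
t: 37.08
position: [0.4414, -0.2828, 0.0687]
eef_rot: [0.5, 0.501, 0.5, -0.498]
contact_force: [-2.3, -2.5, 2.5]
finger_gap: 0.001
```

```bash
python3 - <<'E'
from h import *
forces(6)
E
```

```text
F [-3.17 -1.79  2.47] sd [0.37 0.65 0.24] pos [ 0.4415 -0.2827  0.0686] t 37.375
```

Emit:
step_arm(
  plan=[
    [-1, -8, 0, 0, 0, 0, 0],
    [-1, -16, 0, 0, 0, 0, 0],
    [-1, -24, 0, 0, 0, 0, 0],
    [-1, -32, 0, 0, 0, 0, 0],
    [-1, -40, 0, 0, 0, 0, 0],
    [-1, -50, 0, 0, 0, 0, 0],
    [-1, -80, 0, 0, 0, 0, 0],
    [-1, -90, -15, 40, 0, 0, 0],
    [-1, -90, -22, 85, 0, 0, 0],
    [-1, -90, -22, 85, 0, 0, 0],
    [-1, -90, -22, 85, 0, 0, 0],
  ],
)

```text
t: 38.75
position: [0.4191, -0.3676, 0.1582]
eef_rot: [0.5, 0.502, 0.5, -0.498]
contact_force: [0.3, 0.3, -0.0]
finger_gap: 0.003
```

```bash
python3 - <<'E'
from h import *
o=env.get_obs(); print(np.round(o["position"],4),o["t"])
m=env.camera_model("wrist"); p,d=env.grab_frame("wrist"); cv2.imwrite("pics/w17.png",p[:,:,::-1])
H,S,V=cv2.split(cv2.cvtColor(p[:,:,::-1].copy(),cv2.COLOR_BGR2HSV))
M=((((H<5)|(H>174))&(S>150)&(V>80))*255).astype(np.uint8); cs,_=cv2.findContours(M,cv2.RETR_EXTERNAL,cv2.CHAIN_APPROX_NONE)
for c in cs:
    if cv2.contourArea(c)>300:
        for z in (.09,.11):
            w=ray("wrist",c[:,0,:],z,m)[:,:2]*1000; print(c[:,0].min(0),c[:,0].max(0),z,"x",w[:,0].min(),w[:,0].max(),"y",w[:,1].min(),w[:,1].max())
forces(3,"pics/s17.png",(160,120,400,340))
E
```

```text
[ 0.4191 -0.3676  0.1582] 38.75
[290 114] [363 152] 0.09 x 471.2325207548366 489.899862223148 y -384.1212561761652 -346.95958379822264
[290 114] [363 152] 0.11 x 472.533519945927 489.4228607703975 y -382.4719061080348 -348.84975635179757
F [0.37 0.24 0.35] sd [0.29 0.11 0.23] pos [ 0.4195 -0.367   0.1583] t 38.95
```

View pics/w17.png

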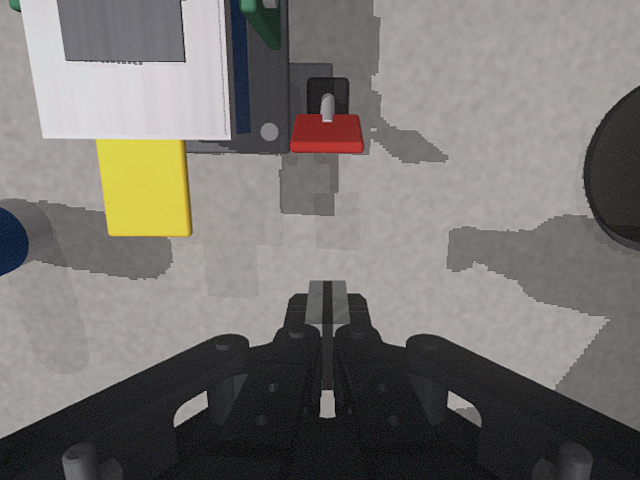

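View pics/s17.png

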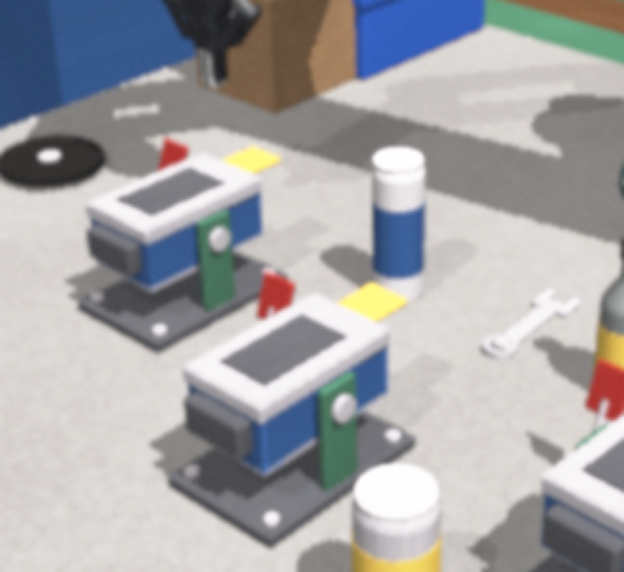

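Emit:
step_arm(
  plan=[
    [-1, 45, 0, 0, 0, 0, 0],
    [-1, 73, 0, 0, 0, 0, 0],
    [-1, 73, 15, 0, 0, 0, 0],
    [-1, 73, 30, 0, 0, 0, 0],
    [-1, 73, 40, 0, 0, 0, 0],
    [-1, 73, 50, 0, 0, 0, 0],
    [-1, 73, 60, 0, 0, 0, 0],
    [-1, 73, 70, 0, 0, 0, 0],
    [-1, 73, 78, 0, 0, 0, 0],
    [-1, 73, 83, 0, 0, 0, 0],
    [-1, 73, 86, 0, 0, 0, 0],
    [-1, 73, 86, 0, 0, 0, 0],
  ],
)

```text
t: 40.45
position: [0.506, -0.3679, 0.0857]
eef_rot: [0.5, 0.502, 0.5, -0.498]
contact_force: [-0.7, 0.6, -0.1]
finger_gap: 0.005
```

```bash
python3 - <<'E'
from h import *
forces(3,"pics/s18.png",(160,120,400,340))
E
```

```text
F [-0.36  0.31 -0.18] sd [0.47 0.28 0.25] pos [ 0.5058 -0.368   0.0858] t 40.6
```

View pics/s18.png

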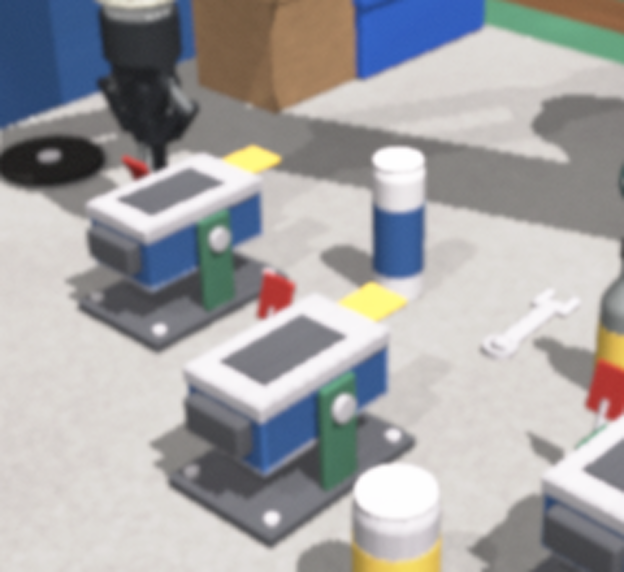

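Flag is swinging over. Push on gently to the stop.

Emit:
step_arm(
  plan=[
    [-1, 0, 3, 0, 0, 0, 0],
    [-1, 0, 5, 0, 0, 0, 0],
    [-1, 0, 6, 0, 0, 0, 0],
    [-1, 0, 6, 0, 0, 0, 0],
  ],
)

```text
t: 41.1
position: [0.5101, -0.3677, 0.0856]
eef_rot: [0.499, 0.501, 0.501, -0.499]
contact_force: [-6.8, -0.6, 3.6]
finger_gap: -0.001
```

```bash
python3 - <<'E'
from h import *
forces(3)
E
```

```text
F [-6.29 -0.65  3.06] sd [0.51 0.61 0.53] pos [ 0.5101 -0.3678  0.0856] t 41.25
```

Emit:
step_arm(
  plan=[
    [-1, 0, 2, 0, 0, 0, 0],
    [-1, 0, 2, 0, 0, 0, 0],
    [-1, 0, -20, 0, 0, 0, 0],
    [-1, 0, -70, 0, 0, 0, 0],
    [-1, -40, -90, 0, 0, 0, 0],
    [-1, -100, -95, 0, 0, 0, 0],
    [-1, -120, -95, 10, 0, 0, 0],
    [-1, -120, -95, 10, 0, 0, 0],
  ],
)

```text
t: 42.25
position: [0.4177, -0.3801, 0.2076]
eef_rot: [0.502, 0.502, 0.498, -0.499]
contact_force: [-0.8, 0.2, 0.5]
finger_gap: -0.004
```

```bash
python3 - <<'E'
from h import *
forces(1)
for n in ("scene","top","wrist"):
    p,d=env.grab_frame(n); cv2.imwrite(f"pics/{n}20.png",p[:,:,::-1])
m=env.camera_model("wrist")
# expected paddle projections for flag 0.9 vs 0 (station x .552,y -.2825)
h=np.array([.502,-.3675,.04])
for a in (0,.8,.9):
    l=a-.45; print(a,[np.round(proj("wrist",h+[r*np.sin(l),dy,r*np.cos(l)],m)[0]) for r in (.036,.078) for dy in (.017,-.017)])
E
```

```text
F [ 0.19  1.31 -0.96] sd [0. 0. 0.] pos [ 0.4168 -0.3786  0.2058] t 42.3
0 [array([290., 116.]), array([342., 116.]), array([284., 149.]), array([344., 148.])]
0.8 [array([288.,  70.]), array([343.,  70.]), array([280.,  31.]), array([345.,  31.])]
0.9 [array([288.,  65.]), array([343.,  64.]), array([281.,  17.]), array([345.,  17.])]
```

View pics/scene20.png

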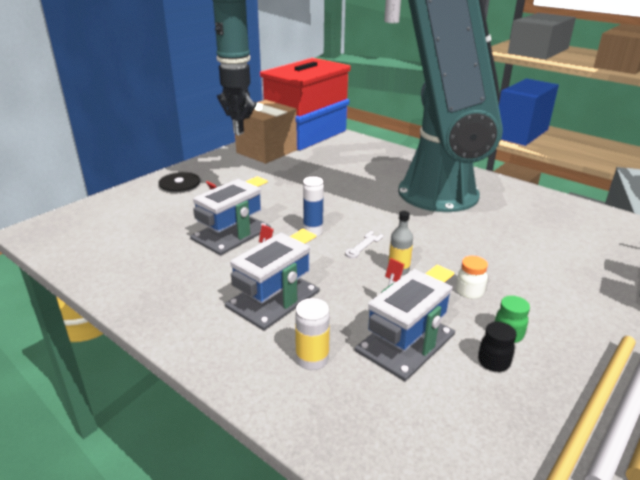

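View pics/top20.png

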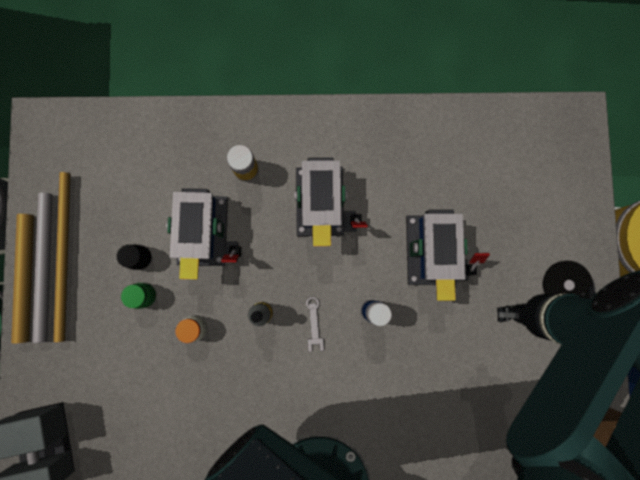

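View pics/wrist20.png

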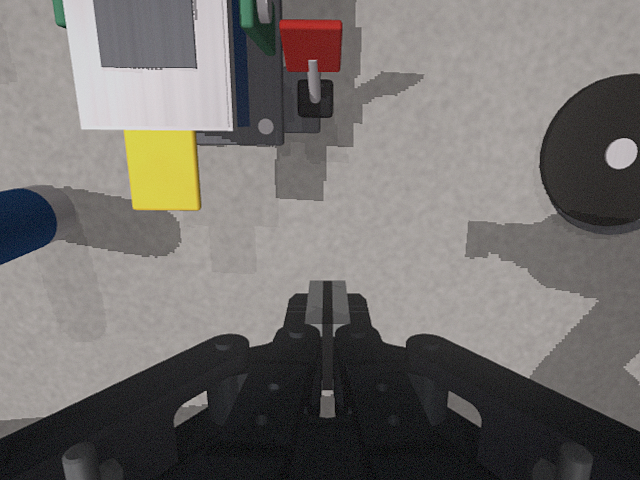

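```bash
python3 -c "
from bench import env
print(env.get_obs()['t']); print(env.close_job())"
```

```text
42.45
the job is handed in; nothing more can be done
None
```

The job is handed in at about 42 s. Only the right tin still holds a ball, and its red flag is pushed fully over.

- **Jar:** I moved the orange-capped jar out from under the left nose. It stands upright at about (0.376, 0.289), some 85 mm clear of the nose tip.
- **Presses:** I pressed each nose down to about 0.47–0.5 rad twice, left to right, and let it come back level each time.

| Tin | Force held (N) | Result |
|---|---|---|
| Left | about 4.7 and 4.6 | empty |
| Middle | 4.1 (5.2 after a small sideways shift) and 3.9 | empty |
| Right | 2.9 and 2.9 (2.5 after a small back-off) | ball inside |

- **Flag:** The right flag came up against its stop, with about 6 N on the finger, and the wrist picture matches 0.9 rad. The left and middle flags were not touched.
- **Last pictures:** All the tins are level, the jar is upright and free, and the bottle, cans and wrench look unmoved.

**Checks that disagreed:**
- **Force readings:** They ran about 10% above the stated ranges, from friction and pressing with the edge of the finger. The right tin's first readings were therefore close to the 3.0 N divide. It still took only a little over half the force of the others once friction was allowed for.
- **First left press:** It was a little too deep and briefly reached the stop at about 8 N. I corrected it before taking the reading.
- **First jar approach:** A tilted approach ran into joint limits, so I gripped the jar's cap from straight above instead.

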